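# Hang the serving cup under the truffle tower and hold the gate open

### The job

Hang the steel serving cup by its hook on the free left part of the truffle tower's rail, then slide it along the rail until the hook sits between the two red rings, under the tube. Then press the tower's spring lever down until its arm lies over the green patch, so that all four gold truffles drop into the cup. Finish while still holding the lever at the green patch, with the cup left hanging on the rail by itself and the other things on the table left where they are.

Things in the scene. Friction and masses are not known exactly. Their poses are not given: they have to be found in the camera images.
- truffle_tower: Fixed truffle dispenser, 0.31 m tall: dark wood base 150 x 100 x 14 mm, column at the back right, clear upright tube of gold balls, cup rail. Origin: underside of the base, below the tube's axis; x points away from the robot, y left along the rail; turned up to 0.12 rad. Hung upright at the mark the cup has its origin at (0, 0, 70) mm here (2 mm play either way in x). Base: x -45 to 105, y -68 to 32 mm.
- rail_mark (a point): On the upper bar's centre line, midway between two red rings (3 mm wide, at y = +-24 mm); axes as the tower's; 52 mm behind the tube's axis, 142 mm up. The rail: two level round bars, 12 mm thick, the lower 50 mm below the upper and 4 mm nearer the robot, carried by brackets 39 to 57 mm to the right of here; free end at left.
- rail_end (a point): Free left end of the upper bar, 211 mm left of the mark. Hook the cup on 70 to 190 mm left of the mark, where nothing stands above the bars; nearer the mark the tube's shutter, some 8 mm above a hanging cup's rim, leaves no room to lift it on.
- spout (a point): Lower mouth of the clear tube (34 mm outside, 30 mm bore), on its axis, 150 mm above the table; the tube's cap reaches 309 mm. A steel shutter carried by the gate lever closes it 4 mm below.
- serving_cup: Loose steel cup, 68 mm wide, 60 high, 62 inside, 0.1 kg. Origin: centre of its underside; +x points to its hook, -x to its handle. Hook: strap 32 mm wide at x = 36 to 40 mm, up to z = 82, bent back to x = 64, lip x = 60 to 64 down to z = 64 mm. Hung, strap on the upper bar, lip behind it, foot against the lower bar, mouth tipped 0.08 rad to the front. The lip passes the bar 15 mm or more higher.
- cup_handle (a point): Middle of the cup's wooden handle: a level rounded bar 56 mm long, 13 mm wide and 20 mm high, along the cup's x axis, 88 mm in front of the cup's axis and 48 mm above its underside. Grasp it from above across its width.
- cup_hook (a point): Point inside the hook where the upper bar's centre line lies when the cup hangs: 52 mm behind the cup's axis, 72 mm above its underside. Axes as the cup's.
- gate_lever (a joint): Lever angle, rad: 0 shut (arm points right, 0.35 above level), grows as pressed down, stop at 0.95; axle front to back through the tube's axis, 206 mm above the table. A spring shuts it: 3 N at the knob to start, 6 N at the green patch. The green patch on the white dial behind the arm is 0.52 to 0.72, where the shutter is fully aside and the truffles fall.
- lever_knob (a point): Centre of the black ball knob (24 mm) at the lever's end, 110 mm from the axle and 30 mm nearer the robot than the tube's axis; shut it is 244 mm above the table, at the green patch about 177 mm. It is pushed straight down from above; it moves sideways under 10 mm.
- truffle_1: Gold ball truffle, 25 mm, 12 g, origin at its centre; at the start number 1 from the bottom in the clear tube.
- truffle_2: Gold ball truffle, 25 mm, 12 g, origin at its centre; at the start number 2 from the bottom in the clear tube.
- truffle_3: Gold ball truffle, 25 mm, 12 g, origin at its centre; at the start number 3 from the bottom in the clear tube.
- truffle_4: Gold ball truffle, 25 mm, 12 g, origin at its centre; at the start number 4 from the bottom in the clear tube.
- order_pad: Bystander: white order pad 100 x 70 x 10 mm, front right; origin under its centre.
- pencil: Bystander: red pencil 136 mm long, 8 mm thick, near the front edge; origin under its middle.
- date_stamp: Bystander: wooden hand stamp, 30 x 50 x 68 mm, in front of the tower; origin under its centre.
- gift_cube: Bystander: purple wrapped box with gold ribbon, 64 x 64 x 56 mm, on the left; origin under its centre.
- tape: Bystander: roll of tape, 77 mm wide, 19 mm high, behind the tower; origin under its centre.

How it is judged (in metres and radians):
On the way, in this order (a step that is already met when the one before it is completed fails the run):
1. the cup hangs upright by its hook on the free left part of the rail, gate still shut (x of cup_hook in the frame of rail_mark between -0.007 and 0.007 m and z of cup_hook in the frame of rail_mark between -0.006 and 0.006 m and angle between serving_cup's own z axis and vertical below 0.15 rad and y of cup_hook in the frame of rail_mark between 0.03 and 0.21 m and value of joint gate_lever below 0.2 rad), for 0.2 s.
2. the hanging cup has been slid to the red rings, gate still shut (x of cup_hook in the frame of rail_mark between -0.007 and 0.007 m and z of cup_hook in the frame of rail_mark between -0.006 and 0.006 m and angle between serving_cup's own z axis and vertical below 0.15 rad and y of cup_hook in the frame of rail_mark between -0.008 and 0.008 m and value of joint gate_lever below 0.2 rad), for 0.2 s.
At the end, for the whole second after the job is handed in: Cup hangs upright (0.15 rad) by its hook, free of the robot, within 8 mm of the middle between the red rings; all four truffles lie in it; the fingers press the lever (over 1 N) and hold it between 0.50 and 0.74 rad (green patch: 0.52 to 0.72) (x of cup_hook in the frame of rail_mark between -0.007 and 0.007 m and z of cup_hook in the frame of rail_mark between -0.006 and 0.006 m and angle between serving_cup's own z axis and vertical below 0.15 rad and y of cup_hook in the frame of rail_mark between -0.008 and 0.008 m and horizontal distance between each of truffle_1, truffle_2, truffle_3, truffle_4 and serving_cup below 0.03 m and z of truffle_1 in the frame of serving_cup between 0.005 and 0.06 m and z of truffle_2 in the frame of serving_cup between 0.005 and 0.06 m and z of truffle_3 in the frame of serving_cup between 0.005 and 0.06 m and z of truffle_4 in the frame of serving_cup between 0.005 and 0.06 m and value of joint gate_lever between 0.5 and 0.74 rad and contact force between the fingers and gate_lever above 1 N and contact force between each of the fingers, the arm and serving_cup below 0.1 N); the arm keeps its last pose, push and grip.
It fails at once if a bystander is pushed more than 30 mm (distance of any of order_pad, pencil, date_stamp, gift_cube, tape from where it was at the start of the episode above 0.03 m).
It also fails if it takes over 58 s, if anything falls off the work surface, if the arm or the gripper's body presses on something with over 40 N, if the wrist force passes 120 N, or if a joint passes its speed limit or range.

### The arm

A 7-joint arm with a two-finger parallel gripper is mounted at the origin on a cart in front of the work surface, level with it; the furniture and walls round the work are solid. World frame = base frame: x ahead of the robot, y to its left, z up, the work surface at z = 0. Lengths are in mm, angles in degrees, forces in N, time in s.
With the tool pointing down it reaches from about 425 to 950 mm from the base axis. Payload 16.7 kg.
Tool frame: the origin (TCP) lies at the very end of the fingers, on their centre line; the grasp point (between the pads) lies 19 mm behind it (ctrl.grip_point_offset is the distance from the TCP to the grasp point, in mm); y points along the fingers, x is the direction in which the jaws open and shut, and the axes are right-handed (so a half turn about y gives the same grasp; the last joint's range is limited). The gripper opens to 94 mm and grips with 3 to 60 N. Pads are 16 mm wide; open, the fingers measure 119 mm over their backs; the gripper's body (75 mm by 177 mm) begins 78 mm behind the grasp point.
Start: joints at [64.716, 24.414, 4.234, 92.017, -1.954, 63.644, -3.845], TCP at [194.151, -646.435, 183.167] pointing down, gripper open.
Joint ranges: [-163.25, 163.25], [-28.42, 122.38], [-70.27, 78.77], [12.13, 141.07], [-58.53, 238.53], [9.26, 117.41], [-156.51, 156.51]. Speed limits (degrees/s): [108.29, 108.29, 136.94, 136.94, 172.46, 172.46, 172.46].

### API

Orientations are given as a 3x3 rotation matrix whose columns are the frame's x, y, z axes.
In Python, from plant import monitor, cams, ctrl gives the robot as it stands. The module is installed in compiled form; this text tells all that it offers.
- The arm moves only by the shell command python3 -m inch 'ROWS' [OPENING] [FORCE]. ROWS is JSON, a list of rows, each a list of 6 numbers: the shift along the tool's x, y, z in m, then the turn, a rotation vector about the tool's x, y, z in degrees. In form: [[tx, ty, tz, wx, wy, wz], ...]. A call has 1 to 12 rows; each row is the pose to reach, as a shift and turn from the pose commanded when the call began, along the tool's axes at that moment; what a row does not reach only later rows make up. A row lasts 1/10 s, in which the tool goes at most 50 mm and 8.59 degrees, less where a joint would pass 70% of its speed; a pose out of reach is approached as far as the arm can. A call with a gripper value outside its range is refused whole. OPENING is the finger opening in m, from 0 to 0.094, set as the call begins (- or left out, the last holds). The fingers move at their own pace and stop on an object; FORCE is the grip in N (left out, the last holds). Time passes only in rows, so rows that repeat a pose let the fingers close. It gives the time, the measured TCP pose, the force and the opening at its end, in the units of the state.
- monitor.state(): the state, without advancing time (a new reading comes with each control period).
- cams.capture(name): name is "scene" or "top"; returns a dict with "color" (384x512x3 uint8, blue, green, red), "range_z" (384x512 float32, mm along the optical axis (not along the pixel's ray), 0 where there is no reading), "fov_y" (degrees; the focal length in pixels is half the picture's height over the tangent of half this angle, whatever the lens; pixels are square), "cx", "cy" (the principal point, pixels), "dist" ([k1, k2, p1, p2, k3] as OpenCV has them; the pictures are not rectified), "eye" and "rotation" of the camera in the world. Camera axes: x right, y down, z forward; pixel columns grow to the right and rows downward; lengths in mm; the calibration is good to about 2 mm. A picture is of the moment at which its call begins.
- ctrl.job_done(): hands the job in, once; it reports no verdict.
Trained networks look in a picture, given as the dict that the camera call returned (one of the last four; its "shot" number tells which), for a name from the list of things; names that differ only in an ending like _2 or _b are one class to them, and where a whole thing is asked for, a point or a joint stands for the part that bears it (a point fixed in the world has none). Each returns a list of dicts, best first, with "score" (0 to 1); they miss things now and then, are a little off and sometimes report something else, mostly with a low value. They report only what shows in the picture. A call takes as long as a camera call.
- cams.recognise(picture, query): "at" ([x, y, z] in mm, in world coordinates, good to about 4 mm: the middle of the surface that is visible of it).
- cams.silhouettes(picture, query): "region" (384x512 bool, what is visible of it).
The state is a dict: "time": time; "qpos": joint angles; "dq": joint speeds; "joint_efforts": joint torques, N m; "position": TCP position; "eef_rot": TCP orientation; "wrist_force": force on the tool from outside, world axes, zero at the start; "torque": the same for the moment, N m; "grip_width": finger opening in mm.
Only numpy, scipy, OpenCV 4.12 (cv2) and the standard library are available. Lean on these libraries where they do the work, as an engineer would, in place of code of your own. Each camera call takes 0.05 s, during which the arm holds its last target.

## Working session

There is one attempt and no reset: what is moved stays moved. The work goes in short steps, Python scripts to look and compute and a shell command to move; the robot and the scene stay as the last step left them, time stands still between calls to the robot, and variables do not carry over. Pictures are saved under pics/ and viewed, and the job is handed in when it is done.

```bash
mkdir -p pics; ls; cat > h.py <<'E'
import numpy as np, cv2
from plant import monitor, cams, ctrl
def K(p):
    h=p["color"].shape[0]; f=h/2/np.tan(np.radians(p["fov_y"])/2)
    return np.array([[f,0,p["cx"]],[0,f,p["cy"]],[0,0,1.]])
def toworld(p,uv,z):
    uv=np.array(uv,float).reshape(-1,1,2)
    n=cv2.undistortPoints(uv,K(p),np.array(p["dist"],float)).reshape(-1,2)
    z=np.array(z,float).reshape(-1)
    c=np.c_[n*z[:,None],z]
    return c@np.array(p["rotation"]).T+np.array(p["eye"])
def proj(p,X):
    R=np.array(p["rotation"]);X=np.array(X,float).reshape(-1,3)
    c=(X-np.array(p["eye"]))@R
    uv,_=cv2.projectPoints(c.reshape(-1,1,3),np.zeros(3),np.zeros(3),K(p),np.array(p["dist"],float))
    return uv.reshape(-1,2)
def cloud(p,mask):
    v,u=np.nonzero(mask&(p["range_z"]>0))
    return toworld(p,np.c_[u,v],p["range_z"][v,u])
E
python3 - <<'E'
from h import *
s=monitor.state()
print(s["time"],s["position"],np.round(s["eef_rot"],3),s["wrist_force"],s["grip_width"],ctrl.grip_point_offset)
for n in("scene","top"):
    p=cams.capture(n); cv2.imwrite(f"pics/{n}0.png",p["color"])
    print(n,p["eye"],np.round(p["rotation"],3).tolist(),p["fov_y"],p["dist"],p["shot"])
    for q in ("serving_cup","cup_handle","cup_hook","truffle_tower","rail_mark","rail_end","spout","lever_knob","date_stamp","gift_cube","tape","order_pad"):
        r=cams.recognise(p,q); print(q,[(np.round(d["at"]).tolist(),round(d["score"],2)) for d in r[:2]])
E
```

```text
pics
0.0 [ 193.9955834  -646.00601063  182.48172043] [[ 0.288 -0.     0.958]
 [-0.958  0.001  0.288]
 [-0.001 -1.    -0.   ]] [ 0.58902333 -1.03293669 -0.27992775] 93.84452075265858 18.8
scene [ 15.51326551 976.32118567 636.44804391] [[-0.804, -0.266, 0.532], [-0.595, 0.378, -0.71], [-0.012, -0.887, -0.462]] 51.12487840820428 [0.03595401 0.         0.         0.         0.        ] 1
serving_cup [([450.0, 368.0, 46.0], 0.84)]
cup_handle [([450.0, 362.0, 43.0], 0.58)]
cup_hook [([454.0, 362.0, 43.0], 0.96)]
truffle_tower [([585.0, 37.0, 145.0], 0.94), ([448.0, 575.0, 52.0], 0.51)]
rail_mark []
rail_end [([586.0, 33.0, 146.0], 0.64), ([424.0, 19.0, 10.0], 0.22)]
spout [([449.0, 364.0, 47.0], 0.57), ([586.0, 38.0, 145.0], 0.56)]
lever_knob [([528.0, 31.0, 210.0], 0.74)]
date_stamp [([436.0, 140.0, 23.0], 0.6)]
gift_cube [([447.0, 576.0, 50.0], 0.8)]
tape [([744.0, 84.0, 18.0], 0.82)]
order_pad [([426.0, 16.0, 14.0], 0.93)]
top [ 460.82820374  253.82060445 1609.72595065] [[-0.001, -0.997, 0.077], [-1.0, 0.002, 0.014], [-0.014, -0.077, -0.997]] 42.471756982569076 [-0.06646572  0.          0.          0.          0.        ] 2
serving_cup [([456.0, 362.0, 47.0], 0.65)]
cup_handle [([454.0, 356.0, 48.0], 0.93)]
cup_hook [([454.0, 358.0, 51.0], 0.7)]
truffle_tower [([601.0, 40.0, 149.0], 0.57), ([529.0, -4.0, 224.0], 0.39)]
rail_mark [([603.0, 36.0, 143.0], 0.8)]
rail_end [([600.0, 38.0, 146.0], 0.91)]
spout [([602.0, 41.0, 145.0], 0.75)]
lever_knob [([529.0, -4.0, 226.0], 0.76)]
date_stamp [([439.0, 140.0, 19.0], 0.65)]
gift_cube [([461.0, 553.0, 57.0], 0.58)]
tape [([752.0, 76.0, 22.0], 0.79)]
order_pad [([425.0, 13.0, 8.0], 0.73)]
```

View pics/scene0.png

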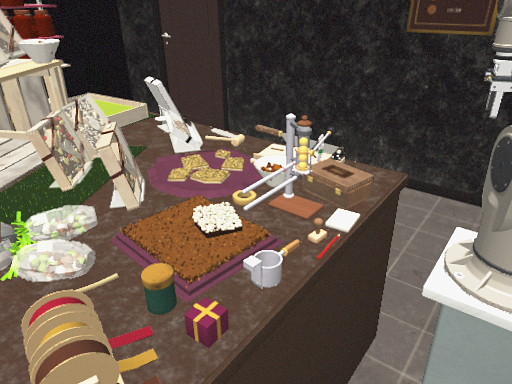

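View pics/top0.png

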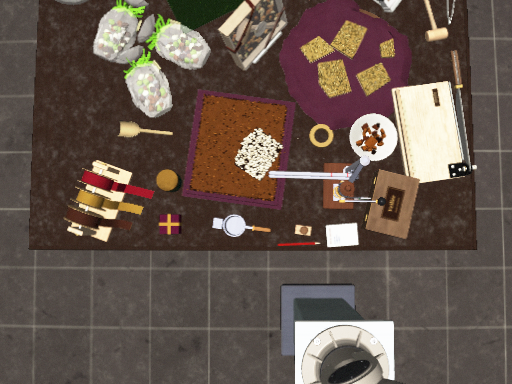

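```bash
python3 - <<'E'
from h import *
for n in("scene","top"):
    p=cams.capture(n); np.save(f"{n}.npy",p,allow_pickle=True)
    if n=="scene":
        a=p["color"][90:300,220:380]; cv2.imwrite("pics/scz.png",cv2.resize(a,None,fx=2.8,fy=2.8,interpolation=cv2.INTER_CUBIC)[:600])
    else:
        a=p["color"][120:255,195:425]; cv2.imwrite("pics/topz.png",cv2.resize(a,None,fx=3.4,fy=3.4,interpolation=cv2.INTER_CUBIC))
    for q in ("serving_cup","lever_knob","truffle_tower","gift_cube","date_stamp","pencil","truffle_1"):
        r=cams.silhouettes(p,q)
        if not r: print(q,"none");continue
        m=r[0]["region"]; v,u=np.nonzero(m); c=cloud(p,m)
        print(n,q,round(r[0]["score"],2),m.sum(),"uv",u.min(),u.max(),v.min(),v.max(),"lo",np.round(np.percentile(c,3,0)),"hi",np.round(np.percentile(c,97,0)),np.round(np.median(c,0)))
        np.save(f"m_{n}_{q}.npy",m)
E
```

```text
scene serving_cup 0.75 1152 uv 246 298 240 286 lo [426. 265.   7.] hi [487. 414.  81.] [450. 363.  45.]
scene lever_knob 0.68 171 uv 295 334 127 172 lo [516. -66. 144.] hi [580.  45. 251.] [526.  28. 211.]
scene truffle_tower 0.69 2897 uv 244 333 113 218 lo [520. -60.   6.] hi [672. 205. 287.] [596.  35. 143.]
scene gift_cube 0.67 1552 uv 184 227 298 346 lo [432. 531.  -1.] hi [492. 591.  55.] [452. 571.  47.]
scene date_stamp 0.71 266 uv 309 326 218 243 lo [427. 113.   1.] hi [455. 159.  64.] [438. 140.  18.]
scene pencil 0.4 81 uv 319 337 236 257 lo [394. 104.   1.] hi [406. 205.   8.] [397. 150.   5.]
truffle_1 none
top serving_cup 0.63 581 uv 213 269 215 236 lo [433. 254.  -2.] hi [489. 408.  85.] [459. 354.  31.]
top lever_knob 0.63 79 uv 334 385 185 204 lo [519. -79. 164.] hi [538.  41. 259.] [529. -62. 249.]
top truffle_tower 0.62 2162 uv 268 385 155 209 lo [519. -56.   7.] hi [656. 218. 296.] [604.  36. 138.]
top gift_cube 0.84 423 uv 159 181 214 234 lo [437. 524.  16.] hi [493. 584.  62.] [465. 552.  54.]
top date_stamp 0.44 155 uv 294 310 225 235 lo [430. 110.   0.] hi [462. 157.  68.] [446. 138.  20.]
top pencil 0.66 68 uv 286 314 242 245 lo [397.  95.  -1.] hi [407. 182.  12.] [401. 143.   7.]
truffle_1 none
```

View pics/scz.png

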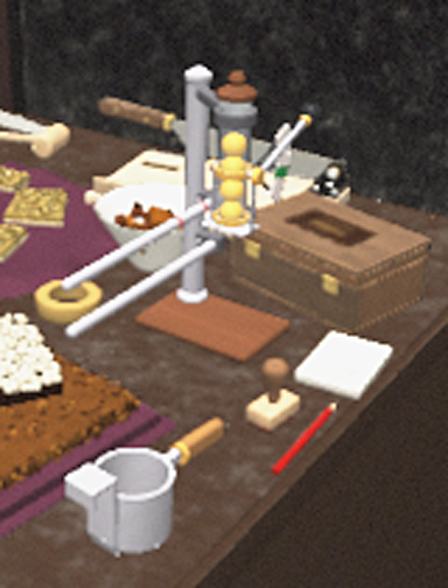

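View pics/topz.png

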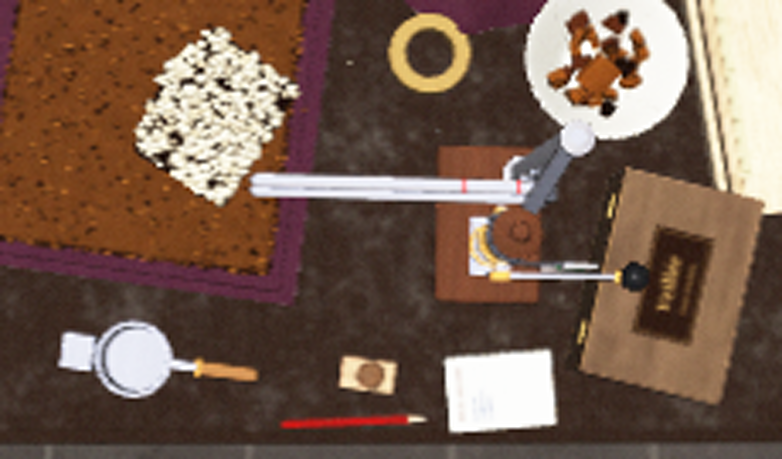

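```bash
python3 - <<'E'
from h import *
for n in("scene","top"):
    p=np.load(f"{n}.npy",allow_pickle=True).item()
    full=np.ones((384,512),bool)
    v,u=np.nonzero(p["range_z"]>0); c=cloud(p,full); col=p["color"][v,u].astype(int)
    # upper rail
    for lo,hi,nm in((139,156,"upper"),(88,105,"lower")):
        k=(c[:,2]>lo)&(c[:,2]<hi)&(c[:,1]>85)&(c[:,1]<212)&(abs(c[:,0]-602)<30)
        q=c[k]; 
        if len(q)>10:
            f=np.polyfit(q[:,1],q[:,0],1); print(n,nm,len(q),"x=%.1f + %.4f*y"%(f[1],f[0]),"ymax",q[:,1].max(),"z med/max",np.median(q[:,2]),np.percentile(q[:,2],95))
    q=c[(c[:,2]>135)&(c[:,2]<156)&(abs(c[:,0]-602)<25)&(c[:,1]>100)]; print("end y",np.sort(q[:,1])[-8:])
    red=(col[:,2]>col[:,1]+40)&(col[:,2]>col[:,0]+40)&(c[:,2]>120)&(c[:,2]<160)&(abs(c[:,0]-602)<30)
    for a,b in zip(c[red],np.c_[u,v][red]): print(" red",np.round(a,1),b)
    m=np.load(f"m_{n}_serving_cup.npy")
    q=cloud(p,m); hs=q[:,1]<312; 
    h=q[hs&(q[:,2]>35)]; print("handle pts",len(h),h.mean(0),h.min(0),h.max(0))
    if len(h)>5: print("fit x=a*y+b",np.polyfit(h[:,1],h[:,0],1), "top z",np.percentile(h[:,2],90))
    # rim
    r=q[(q[:,2]>54)&(q[:,2]<66)&(q[:,1]>315)]; print("rim",len(r),r.min(0),r.max(0))
    g=q[(q[:,2]>72)]; print("hooktop",len(g),g.mean(0),g.min(0),g.max(0))
    b=(c[:,0]>440)&(c[:,0]<600)&(c[:,1]<-50)&(c[:,1]>-180)&(c[:,2]<200)&(c[:,2]>40)
    q=c[b]; print("box",len(q),np.percentile(q,[2,50,98],axis=0).round().tolist())
    b=(c[:,0]>460)&(c[:,0]<800)&(c[:,1]>210)&(c[:,1]<330)&(c[:,2]>10); q=c[b]; print("cake z",np.percentile(q[:,2],[5,50,95,99.5]),q[:,0].min())
E
```

```text
scene upper 123 x=604.3 + 0.0327*y ymax 211.03241924176552 z med/max 144.53497752259983 147.04071844112175
scene lower 124 x=600.0 + 0.0355*y ymax 211.36401857358726 z med/max 94.5840161408214 97.60586070764037
end y [821.22624714 821.5907703  822.0033072  822.29422862 822.82617843
 823.76416735 823.85658484 824.77527677]
 red [607.   12.  147.1] [292 162]
 red [605.1   9.  143.2] [293 163]
 red [602.6  13.  141.9] [293 164]
 red [601.9   8.4 140.5] [294 164]
 red [601.4  14.8 139.6] [293 165]
 red [614.4  56.  144.7] [282 167]
 red [605.6  58.5 144.6] [284 168]
 red [604.6  60.  142.2] [284 169]
 red [604.5  54.6 140.2] [285 169]
 red [603.7  61.2 139.6] [284 170]
 red [609.7 746.7 155.1] [ 64 296]
 red [609.1 745.4 154.4] [ 65 296]
 red [607.7 744.3 154.4] [ 66 296]
 red [607.5 742.9 153.4] [ 67 296]
 red [602.1 743.5 156.7] [ 68 296]
 red [604.1 741.1 153.9] [ 69 296]
 red [606.1 738.8 151.1] [ 70 296]
 red [610.8 754.3 158. ] [ 59 297]
 red [607.  754.2 159.9] [ 60 297]
 red [607.1 752.7 158.7] [ 61 297]
 red [606.7 751.3 157.9] [ 62 297]
 red [603.4 751.1 159.5] [ 63 297]
 red [
[... 23082 characters left out ...]
[104 188]
 red [572.6 734.7 141.5] [105 188]
 red [572.3 730.4 145.3] [106 188]
 red [573.7 733.3 126.8] [107 188]
handle pts 85 [450.7771024  273.45042387  55.43231095] [443.06699661 240.46931048  42.09997473] [458.77766926 309.75084222  63.87723076]
fit x=a*y+b [1.31707857e-01 4.14761533e+02] top z 59.46417435678032
rim 80 [427.52242166 315.70755251  54.21922246] [493.25396831 388.04253671  65.60225045]
hooktop 87 [467.68158303 401.02145189  81.79811772] [452.61002495 386.16874971  72.84112   ] [483.5791214  414.06859061  90.54212805]
box 1793 [[446.0, -178.0, 55.0], [510.0, -125.0, 84.0], [595.0, -62.0, 91.0]]
cake z [ 22.71608205  45.43872753  68.59937511 147.69143003] 461.90663479560516
```

```bash
cat > fit.py <<'E'
from h import *
from scipy.optimize import minimize
t=np.linspace(0,2*np.pi,40,endpoint=False)
def box(x0,x1,y0,y1,z0,z1): return np.array([[x,y,z] for x in(x0,x1) for y in(y0,y1) for z in(z0,z1)],float)
parts=[np.r_[np.c_[34*np.cos(t),34*np.sin(t),0*t],np.c_[34*np.cos(t),34*np.sin(t),0*t+60]],
 box(36,40,-16,16,20,82),box(36,64,-16,16,78,82),box(60,64,-16,16,64,82),box(-116,-60,-6.5,6.5,38,58),box(-60,-32,-4,4,44,52)]
def render(p,pose,S=2):
    # pose x,y,z,yaw,pitch(about cup y)
    x,y,z,a,b=pose
    R=cv2.Rodrigues(np.array([0,0,a]))[0]@cv2.Rodrigues(np.array([0,b,0.]))[0]
    m=np.zeros((384*S,512*S),np.uint8)
    for q in parts:
        uv=proj(p,q@R.T+[x,y,z]); h=cv2.convexHull(((uv+.5)*S).astype(np.float32)*16).astype(np.int32)
        cv2.fillConvexPoly(m,h,255,shift=4)
    return cv2.resize(m,(512,384),interpolation=cv2.INTER_AREA)/255.
def fit(ps,ms,pose0,free,steps):
    def cost(v):
        pose=np.array(pose0,float); pose[free]=v; c=0
        for p,m in zip(ps,ms):
            r=render(p,pose); c+=1-np.minimum(r,m).sum()/np.maximum(r,m).sum()
        return c
    v0=np.array(pose0,float)[free]
    sim=np.vstack([v0]+[v0+np.eye(len(v0))[i]*s for i,s in enumerate(steps)])
    o=minimize(cost,v0,method="Nelder-Mead",options=dict(initial_simplex=sim,xatol=.02,fatol=1e-5,maxiter=400))
    pose=np.array(pose0,float); pose[free]=o.x; return pose,o.fun
E
python3 - <<'E'
from fit import *
ps=[np.load(f"{n}.npy",allow_pickle=True).item() for n in("scene","top")]
ms=[np.load(f"m_{n}_serving_cup.npy").astype(float) for n in("scene","top")]
p0=[461,362,0,np.radians(82.5),0]
for s in([0],[1],[0,1]):
    P,f=fit([ps[i] for i in s],[ms[i] for i in s],p0,[0,1,3],[5,5,.1])
    x,y,_,a,_=P; print(s,P.round(2),np.degrees(a).round(2),f,"handle",x-88*np.cos(a),y-88*np.sin(a))
i=0
im=ps[0]["color"].copy(); r=render(ps[0],P); im[...,1]=np.maximum(im[...,1],(r*120).astype(np.uint8)); im[...,2]=np.maximum(im[...,2],(ms[0]*200).astype(np.uint8))
im2=ps[1]["color"].copy(); r=render(ps[1],P); im2[...,1]=np.maximum(im2[...,1],(r*120).astype(np.uint8)); im2[...,2]=np.maximum(im2[...,2],(ms[1]*200).astype(np.uint8))
cv2.imwrite("pics/fit0.png",np.hstack([cv2.resize(im[230:300,235:305],None,fx=5,fy=5),cv2.resize(im2[190:260,205:275],None,fx=5,fy=5)]))
E
```

```text
[0] [457.08 351.77   0.     1.52   0.  ] 87.12 0.1460706158702194 handle 452.65794062009724 263.8857559872039
[1] [461.52 352.91   0.     1.44   0.  ] 82.5 0.08684775285104673 handle 450.03907157508814 265.6652636923631
[0, 1] [460.69 351.74   0.     1.45   0.  ] 83.18 0.26719177484863565 handle 450.2339971637662 264.362779184514
```

View pics/fit0.png

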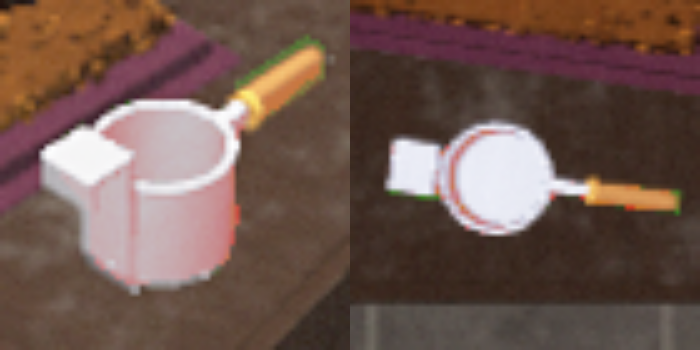

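```bash
cat > go.py <<'E'
import sys
from h import *
from scipy.spatial.transform import Rotation as Ro
# usage: go.py x y z az [tilt]  -> rows for target TCP in mm / tool z azimuth deg
def tgt(az):
    a=np.radians(az); z=np.array([np.cos(a),np.sin(a),0]); y=np.array([0,0,-1.]); return np.c_[np.cross(y,z),y,z]
s=monitor.state(); R=np.array(s["eef_rot"]); p=np.array(s["position"])
print("t",round(s["time"],2),"pos",p.round(1),"az",np.degrees(np.arctan2(R[1,2],R[0,2])).round(2),"tilt",np.degrees(np.arccos(-R[2,1])).round(2),"F",np.round(s["wrist_force"],1),"grip",round(s["grip_width"],1))
a=[float(v) for v in sys.argv[1:]]
for i in range(0,len(a),4):
    d=R.T@(np.array(a[i:i+3])-p)/1000; w=np.degrees(Ro.from_matrix(R.T@tgt(a[i+3])).as_rotvec())
    print("row",d.round(4).tolist(),w.round(2).tolist())
E
python3 go.py 480 -300 240 0
```

```text
t 2.1 pos [ 194.2 -646.4  183.2] az 16.72 tilt 0.0 F [-0.5 -0.4  0.7] grip 94.1
row [-0.2496, -0.0568, 0.3734] [-0.0, 16.72, -0.0]
```

```bash
python3 -m inch '[[-0.25,-0.057,0.373,0,16.7,0],[-0.25,-0.057,0.373,0,16.7,0],[-0.25,-0.057,0.373,0,16.7,0],[-0.25,-0.057,0.373,0,16.7,0],[-0.25,-0.057,0.373,0,16.7,0],[-0.25,-0.057,0.373,0,16.7,0],[-0.25,-0.057,0.373,0,16.7,0],[-0.25,-0.057,0.373,0,16.7,0],[-0.25,-0.057,0.373,0,16.7,0],[-0.25,-0.057,0.373,0,16.7,0]]' 0.05; python3 go.py 450 0 240 0 450 264 150 84
```

```text
time: 3.1
position: [483.8, -294.0, 241.1]
eef_rot: [[0.008, 0.002, 1.0], [-1.0, 0.001, 0.008], [-0.001, -1.0, 0.002]]
wrist_force: [-0.4, 0.2, 0.2]
grip_width: 49.9
t 3.1 pos [ 483.8 -294.   241.1] az 0.48 tilt 0.15 F [-0.4  0.2  0.2] grip 49.9
row [-0.2943, 0.0014, -0.0314] [-0.14, 0.48, -0.06]
row [-0.5582, 0.0917, -0.0294] [-0.16, -83.52, 0.05]
```

```bash
python3 -m inch '[[-0.05,0,-0.034,0,0,0],[-0.1,0,-0.034,0,0,0],[-0.15,0,-0.034,0,0,0],[-0.2,0,-0.034,0,0,0],[-0.25,0,-0.034,0,0,0],[-0.3,0,-0.034,0,0,0],[-0.35,0,-0.034,0,-8,0],[-0.4,0,-0.034,0,-16,0],[-0.45,0.01,-0.034,0,-24,0],[-0.5,0.02,-0.033,0,-32,0],[-0.54,0.04,-0.033,0,-40,0],[-0.558,0.06,-0.033,0,-48,0]]'; python3 go.py 451 264.5 110 84
```

```text
time: 4.3
position: [446.1, 262.2, 180.2]
eef_rot: [[0.749, 0.001, 0.662], [-0.662, 0.002, 0.749], [-0.0, -1.0, 0.002]]
wrist_force: [0.6, -0.9, 0.0]
grip_width: 49.9
t 4.3 pos [446.1 262.2 180.2] az 48.51 tilt 0.14 F [ 0.6 -0.9  0. ] grip 49.9
row [0.0022, 0.0702, 0.0048] [-0.15, -35.49, 0.02]
```

```bash
python3 - <<'E'
from h import *
print(np.round(monitor.state()["qpos"],1))
E
```

```text
[ -5.5  12.9 -36.4 110.5   8.8  59.2 -87.3]
```

```bash
python3 -m inch '[[0.002,0.02,0.005,0,-8.5,0],[0.002,0.04,0.005,0,-17,0],[0.002,0.06,0.005,0,-25.5,0],[0.002,0.07,0.005,0,-34,0],[0.002,0.07,0.005,0,-35.5,0],[0.002,0.07,0.005,0,-35.5,0]]'; python3 go.py 451 264.5 29 84;  python3 - <<'E'
from h import *
print(np.round(monitor.state()["qpos"],1))
p=cams.capture("scene"); cv2.imwrite("pics/s1.png",cv2.resize(p["color"][170:320,200:350],None,fx=4,fy=4,interpolation=cv2.INTER_CUBIC))
E
```

```text
time: 4.9
position: [451.4, 260.4, 110.5]
eef_rot: [[0.993, -0.0, 0.116], [-0.116, 0.0, 0.993], [-0.0, -1.0, 0.0]]
wrist_force: [0.3, 0.2, -0.1]
grip_width: 50.2
t 4.9 pos [451.4 260.4 110.5] az 83.32 tilt 0.01 F [ 0.3  0.2 -0.1] grip 50.2
row [-0.0009, 0.0815, 0.004] [-0.01, -0.68, -0.01]
[ -2.6  19.4 -40.8 113.8  15.9  52.4 -58.3]
```

View pics/s1.png

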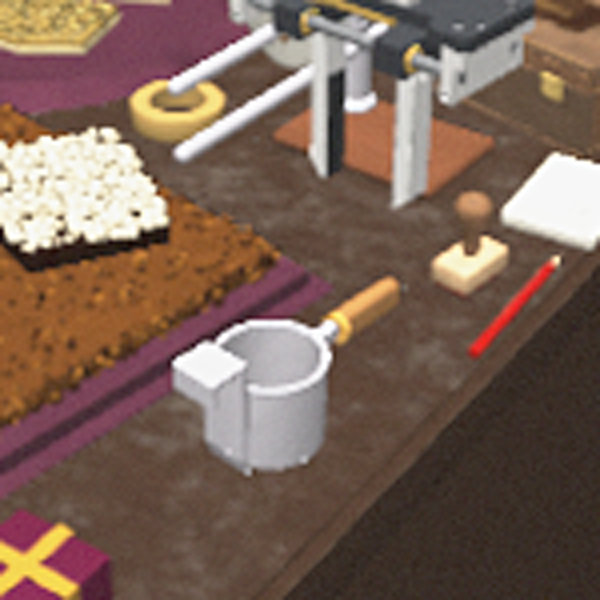

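```bash
python3 -m inch '[[-0.001,0.025,0.004,0,-0.7,0],[-0.001,0.05,0.004,0,-0.7,0],[-0.001,0.07,0.004,0,-0.7,0],[-0.001,0.081,0.004,0,-0.7,0],[-0.001,0.081,0.004,0,-0.7,0]]'; python3 - <<'E'
from h import *
p=cams.capture("scene"); cv2.imwrite("pics/s2.png",cv2.resize(p["color"][170:320,200:350],None,fx=4,fy=4,interpolation=cv2.INTER_CUBIC))
E
```

```text
time: 5.45
position: [450.4, 264.5, 28.8]
eef_rot: [[0.995, -0.001, 0.102], [-0.102, -0.001, 0.995], [-0.001, -1.0, -0.001]]
wrist_force: [0.6, 0.1, 0.2]
grip_width: 49.8
```

View pics/s2.png

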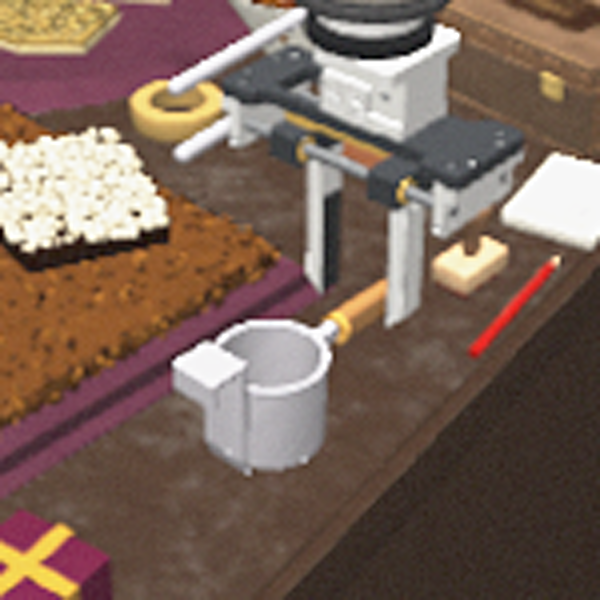

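```bash
python3 -m inch '[[0,0,0,0,0,0],[0,0,0,0,0,0],[0,0,0,0,0,0],[0,0,0,0,0,0],[0,0,0,0,0,0],[0,0,0,0,0,0]]' 0.005 30; python3 -m inch '[[0,-0.02,0,0,0,0],[0,-0.06,0,0,0,0],[0,-0.11,0,0,0,0],[0,-0.15,0,0,0,0],[0,-0.15,0,0,0,0],[0,-0.15,0,0,0,0]]';  python3 - <<'E'
from h import *
p=cams.capture("scene"); cv2.imwrite("pics/s3.png",cv2.resize(p["color"][130:330,200:400],None,fx=3,fy=3,interpolation=cv2.INTER_CUBIC))
E
```

```text
time: 6.1
position: [450.7, 264.7, 29.3]
eef_rot: [[0.995, 0.0, 0.101], [-0.101, -0.0, 0.995], [0.0, -1.0, -0.0]]
wrist_force: [-0.2, -0.3, 2.1]
grip_width: 12.6
time: 6.7
position: [451.0, 264.6, 179.6]
eef_rot: [[0.995, 0.002, 0.101], [-0.101, 0.0, 0.995], [0.002, -1.0, 0.0]]
wrist_force: [0.1, -0.3, -2.3]
grip_width: 12.5
```

View pics/s3.png

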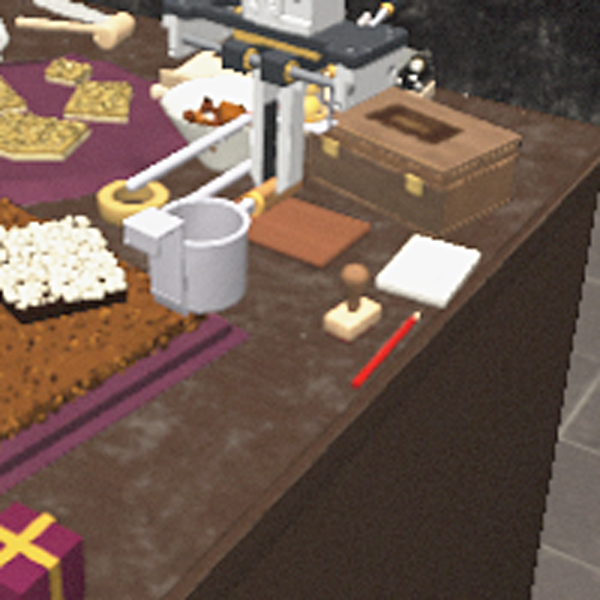

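```bash
python3 go.py 440 240 180 -1.7; python3 -m inch '[[-0.002,0,-0.002,0,8.5,0],[-0.004,0,-0.006,0,17,0],[-0.006,0,-0.01,0,25.5,0],[-0.008,0,-0.014,0,34,0],[-0.008,0,-0.018,0,42.5,0],[-0.008,0,-0.022,0,51,0],[-0.008,0,-0.024,0,59.5,0],[-0.008,0,-0.024,0,68,0],[-0.008,0,-0.024,0,76.5,0],[-0.008,0,-0.024,0,85,0],[-0.008,0,-0.024,0,85.8,0],[-0.008,0,-0.024,0,85.8,0]]'; python3 go.py 474 168 160 -1.7
```

```text
t 6.75 pos [450.4 264.2 178.6] az 84.2 tilt 0.04 F [-0.9 -0.  -1.6] grip 12.6
row [-0.0079, -0.0014, -0.0252] [0.04, 85.9, 0.02]
time: 7.95
position: [439.7, 241.5, 178.1]
eef_rot: [[-0.024, -0.002, 1.0], [-1.0, -0.001, -0.024], [0.001, -1.0, -0.002]]
wrist_force: [0.4, 0.2, -0.9]
grip_width: 12.9
t 7.95 pos [439.7 241.5 178.1] az -1.35 tilt 0.11 F [ 0.4  0.2 -0.9] grip 12.9
row [0.0726, 0.0181, 0.0361] [0.1, 0.35, 0.04]
```

```bash
python3 -m inch '[[0.03,0.01,0,0,0.3,0],[0.073,0.018,0,0,0.3,0],[0.073,0.018,0,0,0.3,0],[0.073,0.018,0,0,0.3,0],[0.073,0.018,0,0,0.3,0]]'; cat > meas.py <<'E'
import sys
from fit import *
tag=sys.argv[1]
s=monitor.state(); R=np.array(s["eef_rot"]); t=np.array(s["position"])
# nominal in-hand cup pose from tool
a=np.arctan2(R[1,2],R[0,2]); nom=[*(t+88*R[:,2]+[0,0,0])[:2],t[2]-29,a,0]
print("tcp",t.round(1),"nom",np.round(nom,2))
ps=[];ms=[]
for n in("scene","top"):
    p=cams.capture(n); np.save(f"{n}_{tag}.npy",p,allow_pickle=True)
    r=cams.silhouettes(p,"serving_cup")
    im=p["color"].copy()
    if r:
        m=r[0]["region"].astype(float); q=render(p,nom)
        # ignore region around fingers: keep only within model box of cup body+hook
        ps.append(p); ms.append(m)
        im[...,2]=np.maximum(im[...,2],(m*200).astype(np.uint8)); im[...,1]=np.maximum(im[...,1],(q*140).astype(np.uint8))
        v,u=np.nonzero(m)
        P,f=fit([p],[m],nom,[0,1,2],[4,4,4]); print(n,len(u),"fit-nom",(P-nom).round(2),round(f,3))
    uv=proj(p,[nom[:3]])[0].astype(int); x0=max(0,uv[0]-60);y0=max(0,uv[1]-80)
    cv2.imwrite(f"pics/m_{n}_{tag}.png",np.hstack([cv2.resize(z[y0:y0+120,x0:x0+120],None,fx=3.3,fy=3.3,interpolation=cv2.INTER_CUBIC) for z in(p["color"],im)]))
if len(ps)==2:
    P,f=fit(ps,ms,nom,[0,1,2,3,4],[4,4,4,.05,.05]); print("both",(P-nom).round(3),round(f,3),"hook",np.round(P[:2]+52*np.array([np.cos(P[3]),np.sin(P[3])]),1))
for n in("scene","top"):
    p=np.load(f"{n}_{tag}.npy",allow_pickle=True).item(); v,u=np.nonzero(p["range_z"]>0); c=cloud(p,np.ones((384,512),bool))
    for lo,hi,nm in((139,154,"upper"),(88,105,"lower")):
        for y0,y1 in((70,130),(195,250)):
            k=(c[:,2]>lo)&(c[:,2]<hi)&(c[:,1]>y0)&(c[:,1]<y1)&(abs(c[:,0]-606)<22); q=c[k]
            if len(q)>8: print(n,nm,len(q),np.median(q,0).round(1),"ymax",np.percentile(q[:,1],97).round(1))
E
python3 meas.py a
```

```text
time: 8.45
position: [438.3, 169.4, 161.2]
eef_rot: [[-0.03, -0.0, 1.0], [-1.0, 0.0, -0.03], [-0.0, -1.0, -0.0]]
wrist_force: [-0.1, 0.6, -1.5]
grip_width: 12.6
tcp [438.3 169.4 161.2] nom [ 5.2622e+02  1.6674e+02  1.3220e+02 -3.0000e-02  0.0000e+00]
scene 1013 fit-nom [ 25.36 -39.39 -25.14   0.     0.  ] 0.149
top 500 fit-nom [  18.52  -10.7  -203.34    0.      0.  ] 0.249
both [ 0.729  0.521 -2.456  0.007  0.015] 0.541 hook [578.9 166. ]
scene upper 11 [609.5 125.6 145.6] ymax 128.5
scene upper 56 [610.7 220.3 144.9] ymax 242.5
scene lower 13 [604.4 123.8  93.2] ymax 128.8
scene lower 59 [607.5 221.8  94. ] ymax 242.1
top upper 76 [613.2 101.3 147. ] ymax 127.8
top upper 66 [617.6 220.1 146.6] ymax 241.1
top lower 57 [608.8 101.8  96.8] ymax 127.9
top lower 46 [612.  218.9  97.4] ymax 242.5
```

View pics/m_scene_a.png

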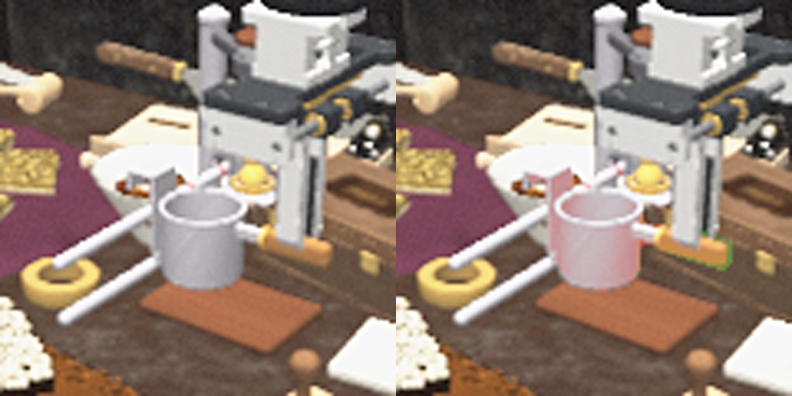

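View pics/m_top_a.png

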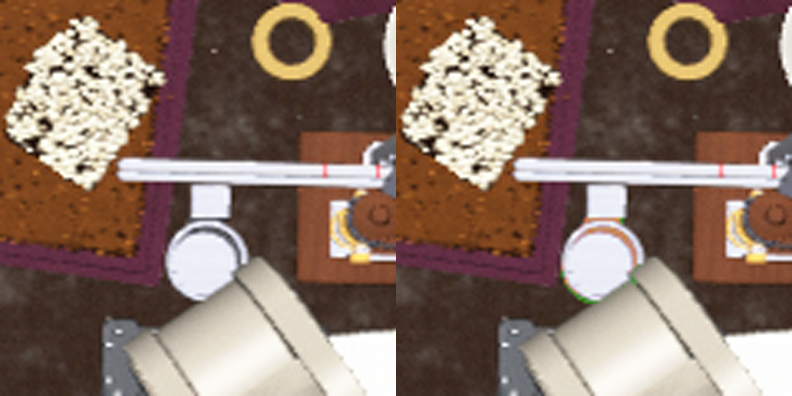

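```bash
python3 - <<'E'
from h import *
for n in("scene","top"):
    p=np.load(f"{n}_a.npy",allow_pickle=True).item(); c=cloud(p,np.ones((384,512),bool))
    k=(c[:,2]>208)&(c[:,2]<222)&(abs(c[:,0]-576)<20)&(abs(c[:,1]-165)<22); q=c[k]
    print(n,len(q),q.mean(0).round(1),np.percentile(q,[4,96],axis=0).round(1).tolist())
E
python3 - <<'E'
import fit
from fit import *
H=fit.parts
nom=[526.22,166.74,132.2,-.03,0]
p=np.load("top_a.npy",allow_pickle=True).item()
g=cv2.cvtColor(p["color"],cv2.COLOR_BGR2GRAY)
fit.parts=H[1:4]; r=render(p,nom); v,u=np.nonzero(r>.05); print("nom hook uv",u.min(),u.max(),v.min(),v.max())
a=g[v.min()-4:v.max()+5,u.min()-4:u.max()+5]; print(a)
E
```

```text
scene 58 [574.9 165.9 209.8] [[561.8, 147.8, 208.4], [589.6, 181.4, 211.2]]
top 99 [578.6 165.3 212.6] [[566.2, 150.8, 208.5], [591.9, 179.2, 217.9]]Traceback (most recent call last):
  File "<stdin>", line 3, in <module>
AttributeError: 'function' object has no attribute 'parts'
```

```bash
python3 -m inch '[[0,0,0.02,0,0,0],[0,0,0.036,0,0,0],[0,0.01,0.036,0,0,0],[0,0.025,0.036,0,0,0],[0,0.036,0.036,0,0,0],[0,0.036,0.036,0,0,0]]'; python3 - <<'E'
from h import *
for n,(y0,x0) in {"scene":(130,230),"top":(130,230)}.items():
    p=cams.capture(n); c=cloud(p,np.ones((384,512),bool)); s=monitor.state()["position"]
    z=s[2]-29+82; k=(c[:,2]>z-6)&(c[:,2]<z+8)&(abs(c[:,0]-612)<22)&(abs(c[:,1]-165)<22); q=c[k]
    print(n,len(q),"hook top mean",q.mean(0).round(1),np.percentile(q,[4,96],axis=0).round(1).tolist(),"tcp",s.round(1))
    k=(c[:,2]>139)&(c[:,2]<156)&(((c[:,1]>90)&(c[:,1]<130))|((c[:,1]>200)&(c[:,1]<240)))&(abs(c[:,0]-610)<20); q=c[k]; f=np.polyfit(q[:,1],q[:,0],1); print(" rail surf x at 165",np.polyval(f,165).round(1),len(q))
    cv2.imwrite(f"pics/{n}_b.png",cv2.resize(p["color"][y0:y0+120,x0:x0+120],None,fx=4.5,fy=4.5,interpolation=cv2.INTER_CUBIC))
E
```

```text
time: 9.25
position: [473.0, 167.3, 123.5]
eef_rot: [[-0.032, -0.003, 0.999], [-0.999, -0.001, -0.032], [0.001, -1.0, -0.003]]
wrist_force: [0.1, -0.1, -0.8]
grip_width: 13.0
scene 44 hook top mean [608.2 163.3 172.5] [[595.3, 148.9, 171.6], [620.2, 177.9, 173.7]] tcp [473.5 167.5 124.5]
 rail surf x at 165 609.7 78
top 78 hook top mean [613.6 162.5 175.7] [[601.3, 147.7, 172.8], [627.7, 177.0, 182.3]] tcp [474.  167.7 125.2]
 rail surf x at 165 615.8 98
```

View pics/scene_b.png

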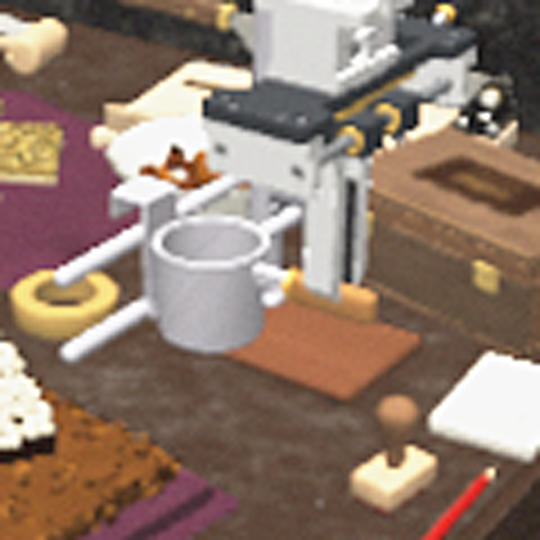

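View pics/top_b.png

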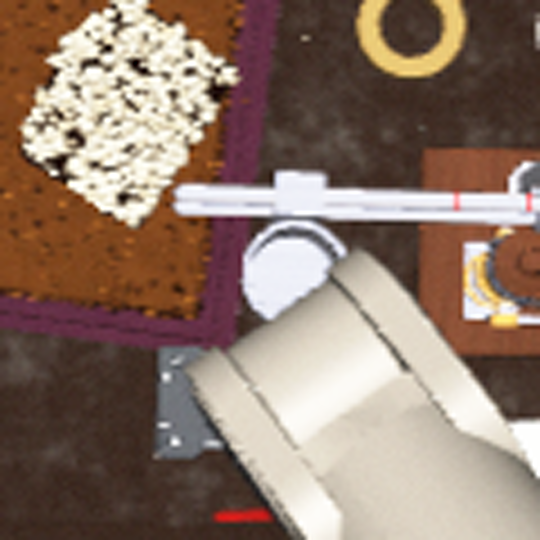

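```bash
python3 -m inch '[[0,0.004,0.001,0,0,0],[0,0.008,0.001,0,0,0],[0,0.012,0.001,0,0,0],[0,0.014,0.001,0,0,0],[0,0.014,0.001,0,0,0]]'; python3 go.py
```

```text
time: 9.85
position: [475.0, 167.4, 110.9]
eef_rot: [[-0.033, -0.0, 0.999], [-0.999, -0.0, -0.033], [0.0, -1.0, -0.0]]
wrist_force: [0.9, -0.1, -0.7]
grip_width: 12.2
t 9.85 pos [475.  167.4 110.9] az -1.89 tilt 0.02 F [ 0.9 -0.1 -0.7] grip 12.2
```

```bash
python3 -m inch '[[0,0.002,0,0,0,0],[0,0.004,0,0,0,0],[0,0.006,0,0,0,0],[0,0.006,0,0,0,0]]'; python3 -m inch '[[0,0.001,0,0,0,0],[0,0.002,0,0,0,0],[0,0.003,0,0,0,0],[0,0.003,0,0,0,0]]'; python3 - <<'E'
from h import *
p=cams.capture("scene");cv2.imwrite("pics/s_c.png",cv2.resize(p["color"][130:250,230:350],None,fx=4.5,fy=4.5,interpolation=cv2.INTER_CUBIC))
E
```

```text
time: 10.25
position: [475.1, 167.4, 104.9]
eef_rot: [[-0.033, -0.0, 0.999], [-0.999, -0.0, -0.033], [0.0, -1.0, -0.0]]
wrist_force: [-0.0, 0.3, -0.5]
grip_width: 12.5
time: 10.65
position: [475.2, 167.5, 102.1]
eef_rot: [[-0.033, -0.0, 0.999], [-0.999, -0.0, -0.033], [0.0, -1.0, -0.0]]
wrist_force: [0.3, 0.0, -0.7]
grip_width: 12.2
```

View pics/s_c.png

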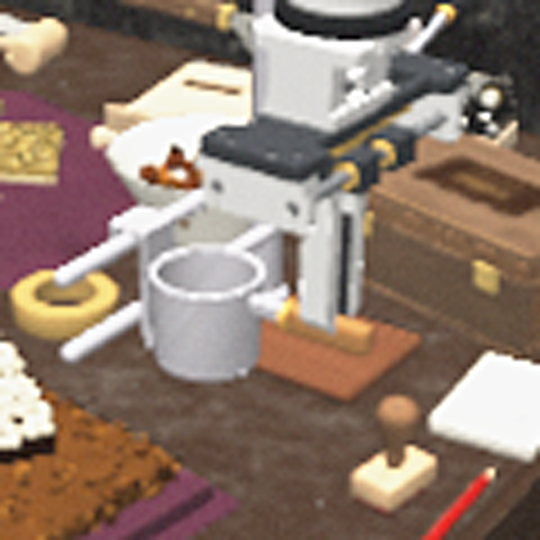

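```bash
python3 -m inch '[[0,0.001,0,0,0,0],[0,0.002,0,0,0,0],[0,0.002,0,0,0,0]]'; python3 -m inch '[[0,0.001,0,0,0,0],[0,0.001,0,0,0,0]]'|grep -E "pos|force";python3 -m inch '[[0,0.001,0,0,0,0],[0,0.001,0,0,0,0]]'|grep -E "pos|force"
```

```text
time: 11.0
position: [475.3, 167.5, 100.1]
eef_rot: [[-0.033, 0.0, 0.999], [-0.999, 0.0, -0.033], [-0.0, -1.0, 0.0]]
wrist_force: [1.1, 1.3, -0.5]
grip_width: 12.4
position: [475.3, 167.5, 99.2]
wrist_force: [1.6, 0.3, 0.0]
position: [475.3, 167.5, 98.2]
wrist_force: [1.0, -0.0, 0.3]
```

```bash
python3 -m inch '[[0,0,0,0,0,0],[0,0,0,0,0,0],[0,0,0,0,0,0],[0,0,0,0,0,0],[0,0,0,0,0,0],[0,0,0,0,0,0]]' 0.03; python3 - <<'E'
from h import *
p=cams.capture("scene");cv2.imwrite("pics/s_d.png",cv2.resize(p["color"][130:250,230:350],None,fx=4.5,fy=4.5,interpolation=cv2.INTER_CUBIC))
E
```

```text
time: 12.0
position: [475.2, 167.5, 98.2]
eef_rot: [[-0.033, 0.0, 0.999], [-0.999, 0.0, -0.033], [-0.0, -1.0, 0.0]]
wrist_force: [0.5, 0.7, -0.5]
grip_width: 29.9
```

View pics/s_d.png

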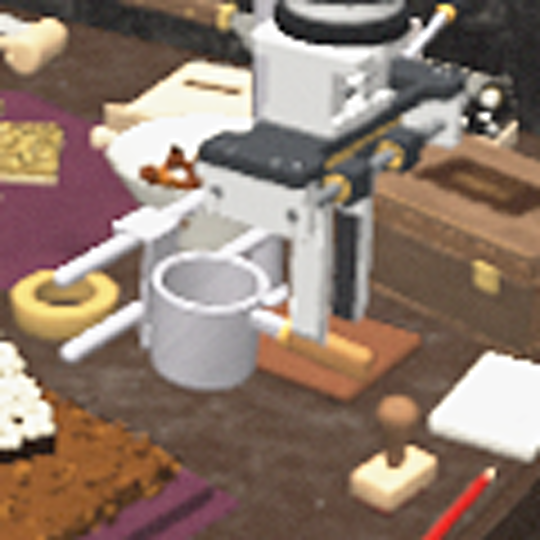

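```bash
python3 -m inch '[[0,0.003,-0.008,0,0,0],[0,0.006,-0.015,0,0,0],[0,0.006,-0.015,0,0,0]]'|grep -E "pos|force"; python3 -m inch '[[0,0,0,0,0,0],[0,0,0,0,0,0],[0,0,0,0,0,0],[0,0,0,0,0,0]]' 0.005 6; python3 - <<'E'
from h import *
res=[]
for n in("scene","top"):
    p=cams.capture(n); np.save(f"{n}_e.npy",p,allow_pickle=True); c=cloud(p,np.ones((384,512),bool)); v,u=np.nonzero(p["range_z"]>0); col=p["color"][v,u].astype(int)
    red=(col[:,2]>col[:,1]+40)&(col[:,2]>col[:,0]+40)&(c[:,2]>130)&(c[:,2]<160)&(abs(c[:,0]-606)<14)&(c[:,1]<90)&(c[:,1]>-10)
    y=c[red,1]; print(n,"ring R",y[y<34].mean().round(1),"L",y[y>34].mean().round(1),red.sum())
    for z in((139,160),):
        k=(c[:,2]>147)&(c[:,2]<162)&(abs(c[:,0]-610)<22)&(abs(c[:,1]-165)<40); q=c[k]; print(" hook plate",len(q),np.percentile(q,[4,50,96],axis=0).round(1).tolist())
    k=(c[:,2]>170)&(c[:,2]<320)&(c[:,1]<60)&(c[:,1]>-90)&(c[:,0]>500)&(c[:,0]<545);q=c[k]; print(" front tower",np.percentile(q,[1,5,50,95],axis=0).round().tolist() if len(q) else 0)
cv2.imwrite("pics/t_e.png",cv2.resize(p["color"][130:240,270:400],None,fx=5,fy=5,interpolation=cv2.INTER_CUBIC))
E
```

```text
position: [458.7, 167.8, 91.7]
wrist_force: [0.3, -0.6, 0.4]
time: 12.75
position: [460.4, 168.0, 92.3]
eef_rot: [[-0.033, 0.0, 0.999], [-0.999, 0.0, -0.033], [-0.0, -1.0, 0.0]]
wrist_force: [-0.0, -0.7, 0.4]
grip_width: 12.3
scene ring R nan L nan 0
 hook plate 67 [[594.4, 147.4, 147.5], [608.4, 165.2, 149.9], [620.8, 180.0, 151.7]]
 front tower [[514.0, -72.0, 232.0], [514.0, -70.0, 234.0], [519.0, -60.0, 240.0], [525.0, -47.0, 250.0]]
top ring R 8.5 L 56.8 9
 hook plate 134 [[597.8, 137.0, 147.5], [612.9, 163.9, 151.2], [624.3, 196.4, 157.0]]
 front tower [[516.0, -78.0, 174.0], [521.0, -73.0, 183.0], [532.0, -14.0, 234.0], [543.0, 41.0, 289.0]]<stdin>:6: RuntimeWarning: Mean of empty slice.
  ret = ret.dtype.type(ret / rcount)
```

View pics/t_e.png

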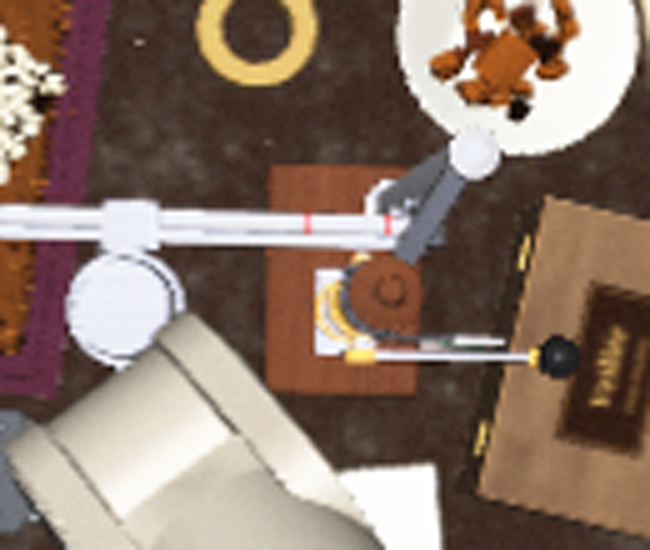

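```bash
python3 -m inch '[[0.005,0,0,0,0,0],[0.013,0,0,0,0,0],[0.022,0,0,0,0,0],[0.031,0,0,0,0,0],[0.04,0,0,0,0,0],[0.05,0,0,0,0,0],[0.05,0,0,0,0,0]]'; python3 - <<'E'
from h import *
for n in("scene","top"):
    p=cams.capture(n); cv2.imwrite(f"pics/{n}_f.png",cv2.resize(p["color"][120:240,230:400],None,fx=4,fy=4,interpolation=cv2.INTER_CUBIC))
E
```

```text
time: 13.55
position: [459.5, 118.8, 93.2]
eef_rot: [[-0.033, 0.002, 0.999], [-0.999, 0.002, -0.033], [-0.003, -1.0, 0.002]]
wrist_force: [-1.3, 11.3, 10.7]
grip_width: 56.6
```

View pics/scene_f.png

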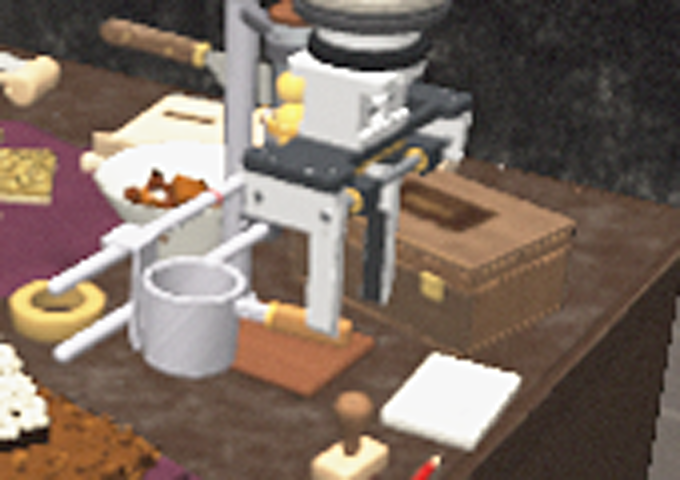

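View pics/top_f.png

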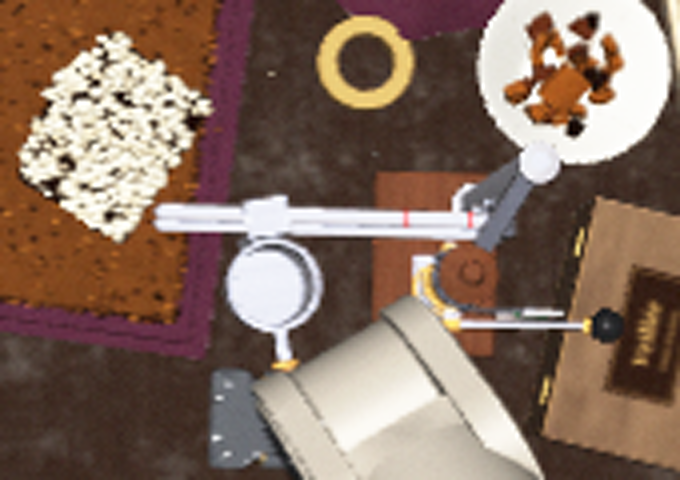

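```bash
python3 -m inch '[[-0.01,0,0,0,0,0],[-0.025,0,0,0,0,0],[-0.045,0,0,0,0,0],[-0.05,0,0.006,0,0,0],[-0.05,0,0.006,0,0,0]]' 0.06; python3 - <<'E'
from h import *
for n in("scene","top"):
    p=cams.capture(n); np.save(f"{n}_g.npy",p,allow_pickle=True); cv2.imwrite(f"pics/{n}_g.png",cv2.resize(p["color"][130:240,230:350],None,fx=5,fy=5,interpolation=cv2.INTER_CUBIC))
E
```

```text
time: 14.15
position: [466.7, 168.1, 92.0]
eef_rot: [[-0.032, -0.0, 0.999], [-0.999, 0.0, -0.032], [-0.0, -1.0, -0.0]]
wrist_force: [-0.2, 0.2, -0.5]
grip_width: 60.5
```

View pics/scene_g.png

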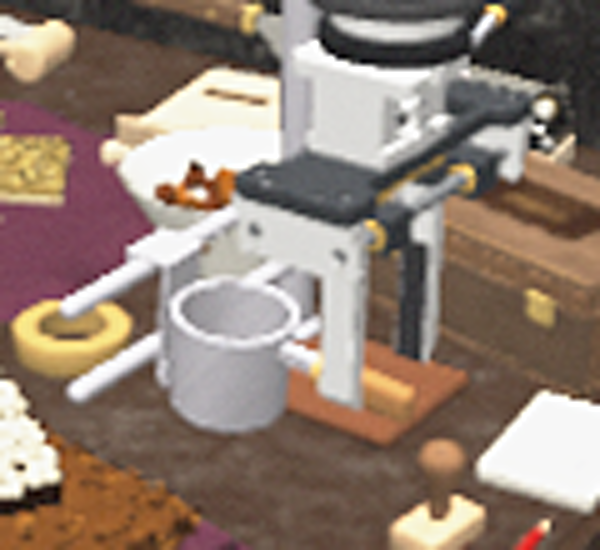

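View pics/top_g.png

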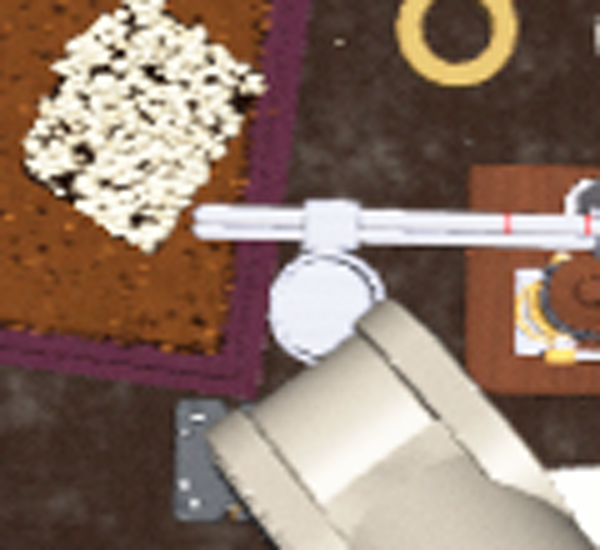

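```bash
python3 -m inch '[[0,0,0,0,0,0],[0,0,0,0,0,0],[0,0,0,0,0,0],[0,0,0,0,0,0],[0,0,0,0,0,0],[0,0,0,0,0,0]]' 0.005 45; python3 -m inch '[[0,-0.001,0,0,0,0],[0,-0.002,0,0,0,0],[0.003,-0.002,0,0,0,0],[0.008,-0.002,0,0,0,0],[0.014,-0.002,0,0,0,0],[0.02,-0.002,0,0,0,0],[0.02,-0.002,0,0,0,0]]'; python3 - <<'E'
from h import *
for n in("top",):
    p=cams.capture(n); cv2.imwrite(f"pics/{n}_h.png",cv2.resize(p["color"][130:240,230:350],None,fx=5,fy=5,interpolation=cv2.INTER_CUBIC))
E
```

```text
time: 14.85
position: [466.2, 167.7, 92.2]
eef_rot: [[-0.033, 0.0, 0.999], [-0.999, 0.0, -0.033], [-0.0, -1.0, 0.0]]
wrist_force: [-0.4, 0.4, 0.5]
grip_width: 15.4
time: 15.55
position: [465.5, 146.6, 94.1]
eef_rot: [[-0.034, -0.0, 0.999], [-0.999, -0.0, -0.034], [0.0, -1.0, -0.0]]
wrist_force: [-0.8, -0.4, -1.6]
grip_width: 10.7
```

View pics/top_h.png

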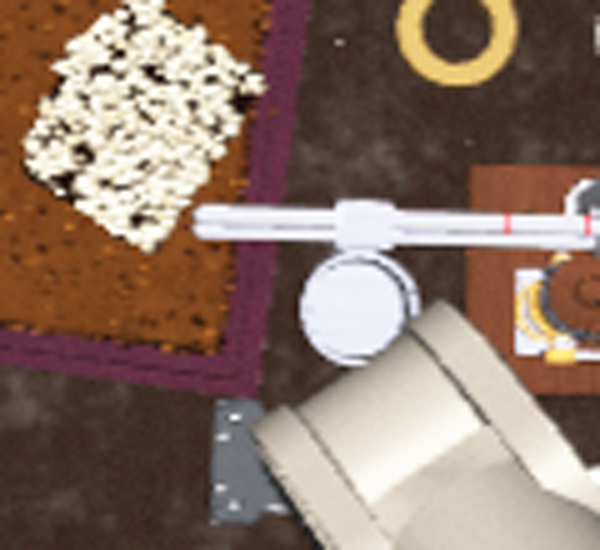

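```bash
python3 -m inch '[[0.008,0,0,0,0,0],[0.018,0,0,0,0,0],[0.028,0,0,0,0,0],[0.038,0,0,0,0,0],[0.048,0,0,0,0,0],[0.058,0,0,0,0,0],[0.068,0,0,0,0,0],[0.078,0,0,0,0,0],[0.088,0,0,0,0,0],[0.096,0,0,0,0,0],[0.1,0,0,0,0,0],[0.1,0,0,0,0,0]]'; python3 - <<'E'
from h import *
for n in("top","scene"):
    p=cams.capture(n); cv2.imwrite(f"pics/{n}_i.png",cv2.resize(p["color"][130:240,270:390],None,fx=5,fy=5,interpolation=cv2.INTER_CUBIC))
E
```

```text
time: 16.8
position: [468.0, 58.8, 99.2]
eef_rot: [[-0.025, 0.013, 1.0], [-1.0, 0.012, -0.026], [-0.013, -1.0, 0.013]]
wrist_force: [-7.0, 56.5, 56.2]
grip_width: 18.4
```

View pics/top_i.png

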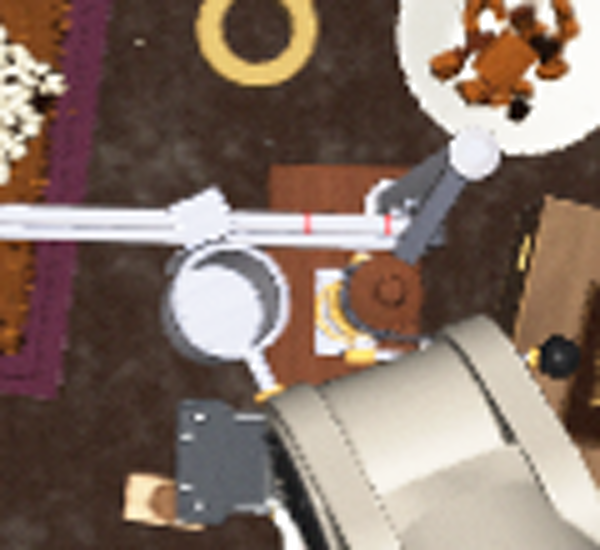

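View pics/scene_i.png

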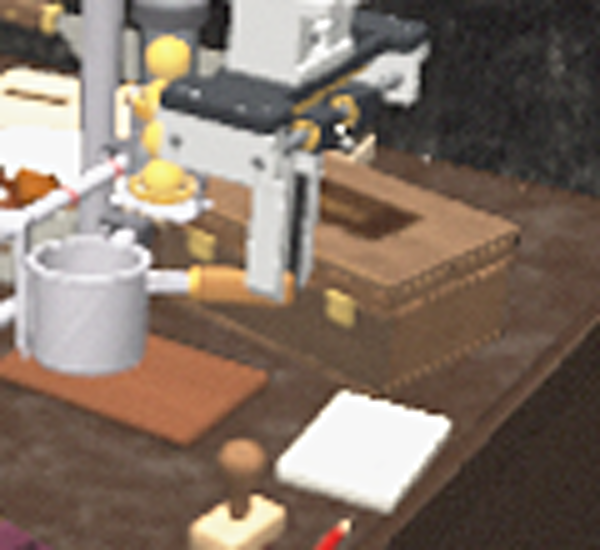

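```bash
python3 -m inch '[[-0.02,0,0,0,0,0],[-0.045,0,0,0,0,0],[-0.045,0,0,0,0,0]]' 0.08; python3 - <<'E'
from fit import *
ps=[np.load(f"{n}_g.npy",allow_pickle=True).item() for n in("scene","top")]
for p,n in zip(ps,("scene","top")):
    c=cloud(p,np.ones((384,512),bool)); v,u=np.nonzero(p["range_z"]>0); col=p["color"][v,u].astype(int)
    k=(c[:,0]>425)&(c[:,0]<510)&(abs(c[:,1]-166)<14)&(c[:,2]>60)&(c[:,2]<140)&(col[:,2]>col[:,0]+50)
    q=c[k]
    if len(q)>5:
        print(n,"handle",len(q),np.percentile(q,[3,50,97],axis=0).round(1).tolist()); f=np.polyfit(q[:,0],q[:,2],1); print(" z slope",f[0].round(3), "z@470",np.polyval(f,470).round(1))
    k=(c[:,2]>110)&(c[:,2]<152)&(np.hypot(c[:,0]-560,c[:,1]-165)<42)&(np.hypot(c[:,0]-560,c[:,1]-165)>26)
    q=c[k]; 
    # rim: high z per x bin
    for x0 in range(520,600,10):
        z=q[(q[:,0]>=x0)&(q[:,0]<x0+10),2]
        if len(z)>3: print("  x",x0,np.percentile(z,95).round(1),len(z),end=";")
    print()
E
```

```text
time: 17.2
position: [463.9, 95.1, 94.6]
eef_rot: [[-0.03, 0.001, 1.0], [-1.0, 0.001, -0.03], [-0.001, -1.0, 0.001]]
wrist_force: [0.2, 2.1, 1.4]
grip_width: 38.8
scene handle 86 [[446.0, 162.5, 97.4], [460.1, 170.6, 108.9], [501.7, 174.5, 115.2]]
 z slope 0.041 z@470 108.0
  x 520 123.4 31;  x 530 124.4 27;  x 540 123.6 27;  x 550 125.0 35;  x 560 125.7 32;  x 570 126.1 33;  x 580 127.7 45;  x 590 150.3 102;
  x 530 125.5 10;  x 540 126.7 6;  x 550 130.0 4;  x 560 132.4 6;  x 570 131.5 10;  x 580 132.4 12;  x 590 151.0 31;
```

```bash
python3 - <<'E'
from h import *
print(monitor.state()["wrist_force"].round(1))
for n in("top","scene"):
    p=cams.capture(n); cv2.imwrite(f"pics/{n}_j.png",cv2.resize(p["color"][130:240,240:360],None,fx=5,fy=5,interpolation=cv2.INTER_CUBIC))
E
```

```text
[0.2 2.1 1.4]
```

View pics/top_j.png

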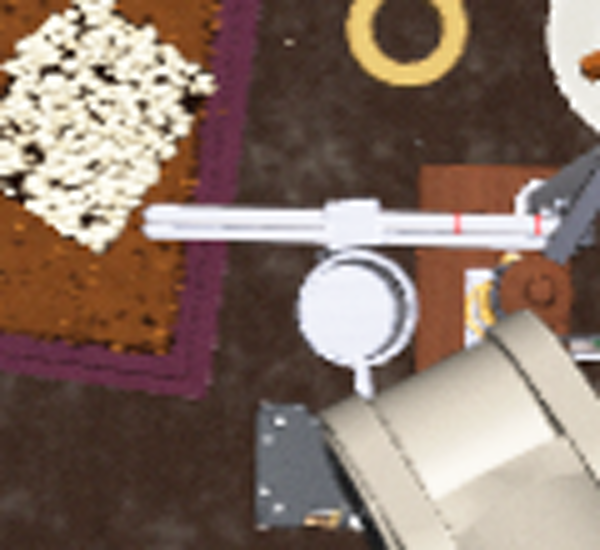

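View pics/scene_j.png

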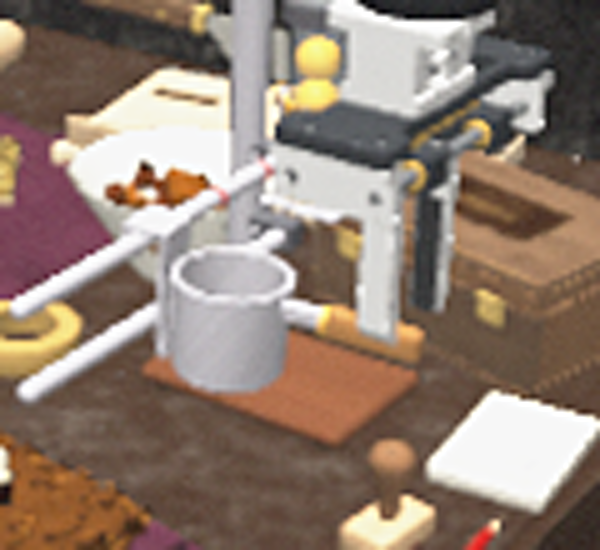

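```bash
cat > hd.py <<'E'
from h import *
# handle (orange wood) from scene view near expected region; cup yaw from top
p=cams.capture("scene"); s=monitor.state()
c=cloud(p,np.ones((384,512),bool)); v,u=np.nonzero(p["range_z"]>0); hsv=cv2.cvtColor(p["color"],cv2.COLOR_BGR2HSV)[v,u].astype(int)
k=(c[:,0]>425)&(c[:,0]<512)&(c[:,1]>-20)&(c[:,1]<190)&(c[:,2]>85)&(c[:,2]<135)&(hsv[:,0]>5)&(hsv[:,0]<25)&(hsv[:,1]>110)
q=c[k]; print("tcp",s["position"].round(1),"F",s["wrist_force"].round(1),"grip",s["grip_width"].round(1))
print("handle n",len(q),np.percentile(q,[3,50,97],axis=0).round(1).tolist())
if len(q)>8:
    f=np.polyfit(q[:,0],q[:,1],1); print("surface y@466",np.polyval(f,466).round(1),"dy/dx",f[0].round(3))
p=cams.capture("top"); c=cloud(p,np.ones((384,512),bool))
k=(c[:,2]>149.5)&(c[:,2]<160)&(abs(c[:,0]-612)<20)&(c[:,1]>10)&(c[:,1]<200); q=c[k]; 
if len(q): print("hookplate",len(q),np.percentile(q,[5,50,95],axis=0).round(1).tolist())
E
python3 -m inch '[[-0.01,0,0,0,0,0],[-0.022,0,0,0,0,0],[-0.022,0,0,0,0,0]]' 0.06; python3 hd.py
```

```text
time: 17.6
position: [464.6, 116.3, 94.3]
eef_rot: [[-0.032, 0.0, 0.999], [-0.999, 0.001, -0.032], [-0.001, -1.0, 0.0]]
wrist_force: [-0.4, -0.1, -0.4]
grip_width: 59.5Traceback (most recent call last):
  File "hd.py", line 6, in <module>
    q=c[k]; print("tcp",s["position"].round(1),"F",s["wrist_force"].round(1),"grip",s["grip_width"].round(1))
                                                                                    ^^^^^^^^^^^^^^^^^^^^^
AttributeError: 'float' object has no attribute 'round'
```

```bash
sed -i 's/s\["grip_width"\].round(1)/round(s["grip_width"],1)/' hd.py; python3 hd.py
```

```text
tcp [464.4 114.9  94.1] F [-0.1  1.1  0.8] grip 59.8
handle n 86 [[445.1, 122.2, 97.5], [460.5, 129.4, 107.1], [500.8, 133.0, 115.8]]
surface y@466 128.8 dy/dx -0.0
hookplate 116 [[597.6, 25.0, 149.6], [612.3, 116.7, 152.4], [621.3, 165.3, 156.6]]
```

```bash
python3 -m inch '[[-0.005,0,0,0,0,0],[-0.0105,0,0,0,0,0],[-0.0105,0,0,0,0,0]]'|grep -E "pos|force"; python3 -m inch '[[0,0,0,0,0,0],[0,0,0,0,0,0],[0,0,0,0,0,0],[0,0,0,0,0,0],[0,0,0,0,0,0],[0,0,0,0,0,0],[0,0,0,0,0,0],[0,0,0,0,0,0]]' 0.005 50 | grep -E "pos|force|grip"; python3 -m inch '[[0,-0.003,-0.001,-1.3,0,0],[0,-0.006,-0.002,-2.6,0,0],[0,-0.0104,-0.0034,-4,0,0],[0,-0.0125,-0.0034,-4,0,0],[0,-0.0125,-0.0034,-4,0,0]]'; python3 hd.py
```

```text
position: [464.9, 126.2, 94.3]
wrist_force: [-0.0, -0.2, -0.2]
position: [464.9, 125.3, 94.3]
wrist_force: [-1.7, -0.3, 1.5]
grip_width: 5.3
time: 19.35
position: [461.6, 125.5, 106.8]
eef_rot: [[-0.033, -0.069, 0.997], [-0.999, 0.002, -0.033], [-0.0, -0.998, -0.069]]
wrist_force: [-0.2, -1.1, -0.2]
grip_width: 4.7
tcp [461.4 125.4 106.6] F [-0.4  0.9  0.8] grip 5.0
handle n 146 [[445.5, 120.1, 97.9], [471.1, 128.9, 109.0], [499.8, 133.2, 116.1]]
surface y@466 128.6 dy/dx -0.027
hookplate 116 [[600.4, 32.5, 149.6], [612.4, 116.9, 151.5], [620.9, 179.5, 156.0]]
```

```bash
python3 - <<'E'
from h import *
p=cams.capture("scene"); cv2.imwrite("pics/s_k.png",cv2.resize(p["color"][150:240,260:360],None,fx=7,fy=6.5,interpolation=cv2.INTER_CUBIC))
s=monitor.state(); R=s["eef_rot"];t=s["position"]
print(proj(p,[t,t-19*R[:,1],t+8*R[:,2],t-8*R[:,2]]).round(1).tolist())
E
```

```text
[[315.0, 201.8], [314.9, 195.5], [312.4, 201.1], [317.6, 202.5]]
```

View pics/s_k.png

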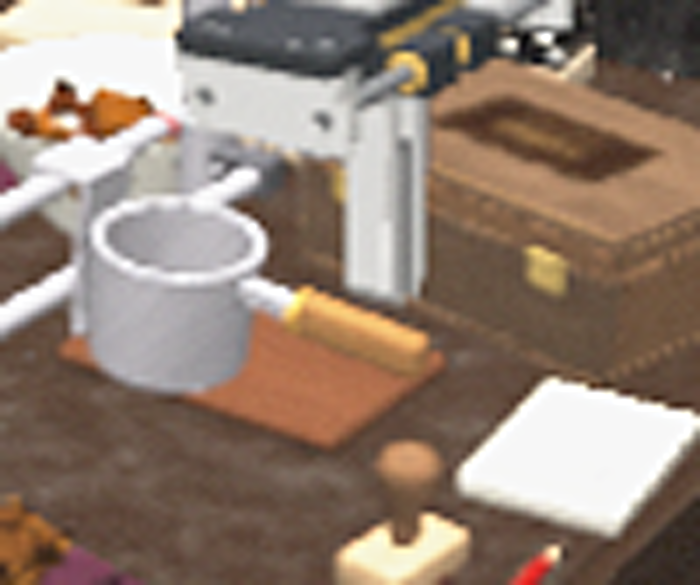

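```bash
python3 - <<'E'
from h import *
p=cams.capture("scene")
for v in range(186,202,1):
    z=p["range_z"][v,313]; print(v,toworld(p,[[313,v]],[z])[0].round(1),p["color"][v,313])
E
```

```text
186 [463.5 137.5 158.8] [213 216 217]
187 [463.3 137.5 156. ] [214 216 218]
188 [463.1 137.6 153.1] [211 214 214]
189 [463.  137.4 150. ] [213 215 216]
190 [462.5 138.  147.5] [213 214 216]
191 [462.  138.7 145. ] [214 217 217]
192 [462.3 137.7 141.5] [216 217 218]
193 [461.7 138.5 139. ] [215 218 218]
194 [460.8 139.9 136.9] [192 199 198]
195 [466.1 129.7 127.8] [150 150 151]
196 [574.4 -74.2   1.6] [ 91  97 109]
197 [574.2 -74.4  -2.2] [71 78 97]
198 [468.5 124.1 115.5] [ 96 153 221]
199 [466.4 127.8 114.7] [122 200 247]
200 [464.8 130.4 113.2] [118 195 244]
201 [466.  127.8 108.6] [ 96 160 224]
```

```bash
python3 -m inch '[[0,0,0.003,4,0,0],[0,0,0.005,4,0,0],[0,0.01,0.0053,4,0,0],[0,0.02,0.0053,4,0,0],[0,0.0243,0.0053,4,0,0],[0,0.0243,0.0053,4,0,0]]' 0.04| grep -E "pos|force|grip"; python3 -m inch '[[0,0,0,0,0,0],[0,0,0,0,0,0],[0,0,0,0,0,0],[0,0,0,0,0,0],[0,0,0,0,0,0]]' 0.005 45 | grep -E "time|pos|force|grip";  python3 - <<'E'
from h import *
p=cams.capture("scene"); cv2.imwrite("pics/s_l.png",cv2.resize(p["color"][150:240,260:360],None,fx=7,fy=6.5,interpolation=cv2.INTER_CUBIC))
E
```

```text
position: [464.4, 125.1, 80.9]
wrist_force: [0.3, -0.1, 0.4]
grip_width: 39.6
time: 20.65
position: [465.2, 125.3, 82.3]
wrist_force: [0.8, 0.0, -0.7]
grip_width: 12.6
```

View pics/s_l.png

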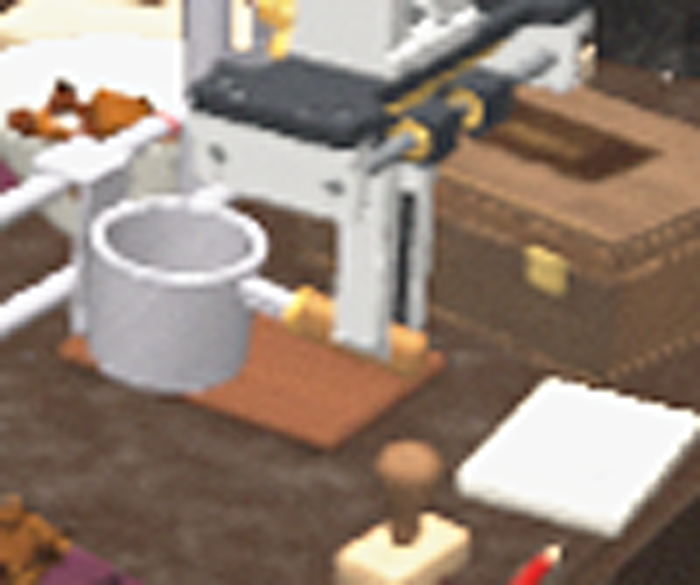

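```bash
python3 -m inch '[[0,-0.003,-0.0014,-1.3,0,0],[0,-0.006,-0.0028,-2.6,0,0],[0,-0.0103,-0.0042,-4,0,0],[0,-0.012,-0.0042,-4,0,0],[0,-0.012,-0.0042,-4,0,0]]'| grep -E "pos|force|grip"; python3 -m inch '[[0.003,0,0,0,0,0],[0.008,0,0,0,0,0],[0.014,0,0,0,0,0],[0.02,0,0,0,0,0],[0.02,0,0,0,0,0]]'| grep -E "time|pos|force|grip";  python3 - <<'E'
from h import *
p=cams.capture("scene"); cv2.imwrite("pics/s_m.png",np.hstack([cv2.resize(q[y:y+90,x:x+90],None,fx=4.4,fy=5,interpolation=cv2.INTER_CUBIC) for q,x,y in((p["color"],260,150),(cams.capture("top")["color"],280,140))]))
E
```

```text
position: [461.2, 125.5, 94.2]
wrist_force: [3.1, -0.0, 0.4]
grip_width: 12.6
time: 21.7
position: [460.3, 105.0, 94.2]
wrist_force: [0.5, -0.5, -1.9]
grip_width: 12.6
```

View pics/s_m.png

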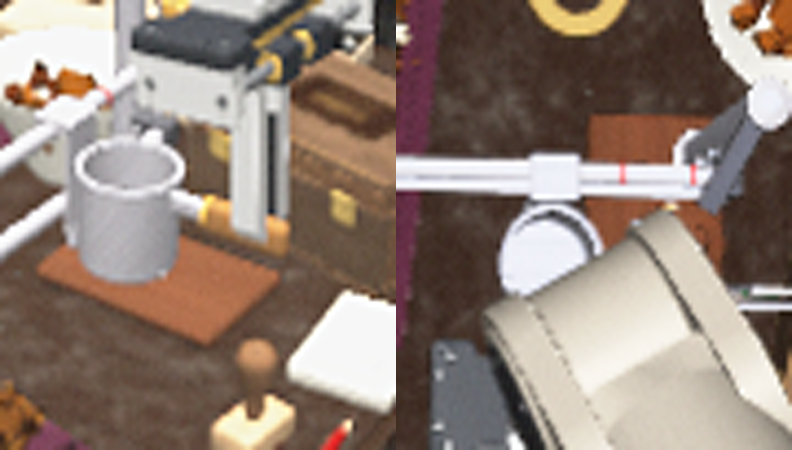

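```bash
python3 -m inch '[[0.004,0,0,0,0,0],[0.009,0,0,0,0,0],[0.015,0,0,0,0,0],[0.02,0,0,0,0,0],[0.02,0,0,0,0,0]]'| grep -E "pos|force|grip"; python3 -m inch '[[0.004,0,0,0,0,0],[0.009,0,0,0,0,0],[0.015,0,0,0,0,0],[0.02,0,0,0,0,0],[0.025,0,0,0,0,0],[0.03,0,0,0,0,0],[0.03,0,0,0,0,0]]'| grep -E "time|pos|force|grip";  python3 - <<'E'
from h import *
p=cams.capture("scene"); cv2.imwrite("pics/s_n.png",np.hstack([cv2.resize(q[y:y+90,x:x+90],None,fx=4.4,fy=5,interpolation=cv2.INTER_CUBIC) for q,x,y in((p["color"],260,130),(cams.capture("top")["color"],300,140))]))
E
```

```text
position: [462.2, 86.5, 95.0]
wrist_force: [14.0, 8.4, 0.6]
grip_width: 13.0
time: 23.0
position: [466.4, 61.4, 98.0]
wrist_force: [23.3, 28.6, 23.2]
grip_width: 15.5
```

View pics/s_n.png

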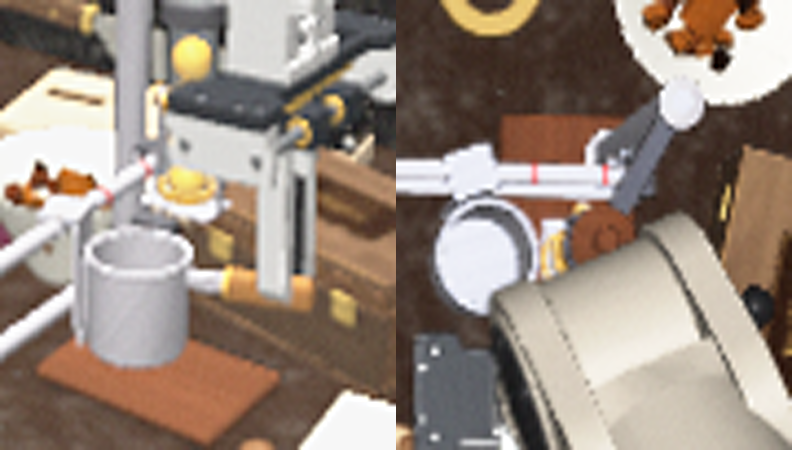

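```bash
python3 -m inch '[[-0.01,0,0,0,0,0],[-0.02,0,0,0,0,0],[-0.03,0,0,0,0,0],[-0.036,0,0,0,0,0],[-0.036,0,0,0,0,0]]'| grep -E "time|pos|force|grip"; python3 - <<'E'
from h import *
p=cams.capture("scene"); t=cams.capture("top")
np.save("scene_o.npy",p,allow_pickle=True);np.save("top_o.npy",t,allow_pickle=True)
cv2.imwrite("pics/s_o.png",np.hstack([cv2.resize(q[y:y+80,x:x+80],None,fx=5,fy=5,interpolation=cv2.INTER_CUBIC) for q,x,y in((p["color"],265,140),(t["color"],300,145))]))
E
```

```text
time: 23.6
position: [458.8, 91.8, 93.7]
wrist_force: [0.7, -0.9, -1.8]
grip_width: 12.5
```

View pics/s_o.png

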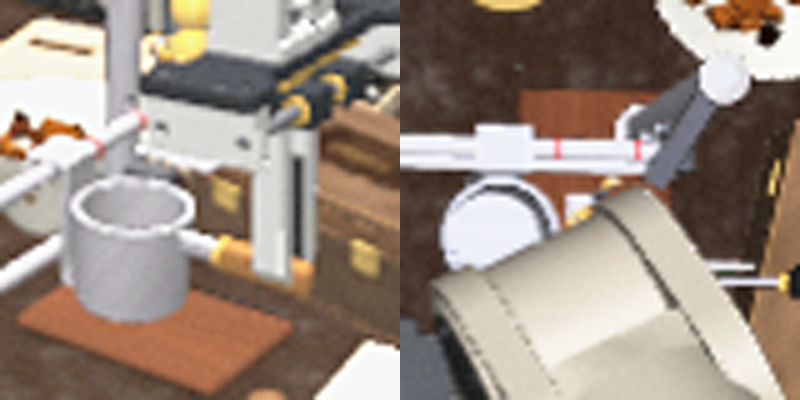

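```bash
python3 - <<'E'
from h import *
for n in("scene","top"):
    p=np.load(f"{n}_o.npy",allow_pickle=True).item(); c=cloud(p,np.ones((384,512),bool))
    k=(c[:,2]>149)&(c[:,2]<162)&(abs(c[:,0]-610)<20)&(c[:,1]>68)&(c[:,1]<108); q=c[k]; print(n,"plate",len(q),np.percentile(q,[5,50,95],axis=0).round(1).tolist())
    k=(c[:,2]>110)&(c[:,2]<145)&(np.hypot(c[:,0]-558,c[:,1]-89)<38)&(np.hypot(c[:,0]-558,c[:,1]-89)>24); q=c[k]
    print("rim z by x:",[(x,np.percentile(q[(q[:,0]>=x)&(q[:,0]<x+14),2],92).round(1)) for x in(522,540,558,576) if ((q[:,0]>=x)&(q[:,0]<x+14)).sum()>3])
    k=(c[:,2]>130)&(c[:,2]<150)&(c[:,0]>520)&(c[:,0]<598)&(c[:,1]>0)&(c[:,1]<62); q=c[k]; print(" shutter?",len(q),np.percentile(q,[3,25,50,75,97],axis=0).round(1).tolist() if len(q) else 0)
p=np.load("scene_o.npy",allow_pickle=True).item()
for v in range(160,188,2):
    print(v,[tuple(toworld(p,[[u,v]],[p["range_z"][v,u]])[0].round().astype(int).tolist()) for u in(298,301,304,307)])
E
```

```text
scene plate 53 [[594.7, 76.5, 150.0], [606.9, 92.7, 151.5], [619.9, 104.8, 153.1]]
rim z by x: [(522, np.float64(128.4)), (540, np.float64(130.0)), (558, np.float64(130.2)), (576, np.float64(130.3))]
 shutter? 35 [[532.8, 43.4, 130.1], [542.5, 48.5, 142.1], [552.4, 50.6, 144.0], [564.9, 54.2, 144.7], [580.2, 60.1, 146.5]]
top plate 99 [[597.5, 75.2, 149.7], [612.1, 89.9, 153.0], [624.3, 104.7, 157.1]]
rim z by x: [(540, np.float64(133.1)), (558, np.float64(133.4)), (576, np.float64(133.8))]
 shutter? 19 [[564.8, 38.7, 131.4], [574.5, 44.9, 137.2], [579.8, 47.8, 145.1], [581.5, 53.2, 146.6], [583.4, 59.5, 149.2]]
160 [(490, 175, 239), (479, 178, 243), (469, 181, 247), (461, 180, 248)]
162 [(488, 177, 235), (480, 176, 237), (471, 177, 239), (463, 177, 242)]
164 [(492, 171, 226), (484, 170, 228), (474, 171, 231), (463, 176, 236)]
166 [(492, 169, 220), (482, 172, 224), (475, 170, 225), (466, 170, 227)]
168 [(493, 168, 214), (483, 171, 218), (473, 172, 221), (464, 173, 224)]
170 [(565, 46, 144), (482, 172, 213), (473, 172, 215), (465, 170, 217)]
172 [(703, -189, 12), (549, 55, 145), (16, 976, 636), (533, 48, 147)]
174 [(599, -12, 100), (699, -205, -1), (627, -100, 58), (613, -95, 64)]
176 [(556, 60, 132), (690, -189, -1), (626, -99, 51), (615, -100, 54)]
178 [(556, 60, 126), (545, 60, 129), (626, -99, 44), (612, -95, 49)]
180 [(554, 62, 121), (543, 63, 124), (626, -100, 36), (613, -97, 41)]
182 [(556, 59, 113), (542, 64, 119), (626, -101, 28), (613, -98, 33)]
184 [(555, 59, 106), (526, 92, 128), (626, -102, 20), (611, -95, 27)]
186 [(527, 107, 128), (525, 94, 123), (519, 87, 122), (614, -101, 17)]
```

```bash
python3 -m inch '[[0,0,0.0015,0,0,0],[0,0,0.0015,0,0,0]]'| grep -E "pos|force"; python3 -m inch '[[0.002,0,0,0,0,0],[0.004,0,0,0,0,0],[0.006,0,0,0,0,0]]'| grep -E "pos|force"; python3 - <<'E'
from h import *
s=monitor.state(); print(s["time"],s["wrist_force"].round(1),s["torque"].round(2),np.round(s["eef_rot"],3).tolist())
E
```

```text
position: [460.5, 90.8, 93.7]
wrist_force: [-3.9, 1.0, -0.4]
position: [460.1, 85.4, 93.8]
wrist_force: [-6.9, 3.4, 1.6]
24.2 [-6.9  3.4  1.6] [0.89 1.59 0.32] [[-0.032, -0.071, 0.997], [-0.999, 0.002, -0.032], [-0.0, -0.997, -0.071]]
```

```bash
python3 -m inch '[[0,0,-0.001,0,0,0],[0,0,-0.001,0,0,0]]'| grep -E "pos|force"; python3 -m inch '[[0.002,0,0,0,0,0],[0.004,0,0,0,0,0],[0.006,0,0,0,0,0]]'| grep -E "pos|force"; python3 - <<'E'
from h import *
s=monitor.state(); print(s["time"],s["torque"].round(2))
p=cams.capture("scene"); t=cams.capture("top")
cv2.imwrite("pics/s_p.png",np.hstack([cv2.resize(q[y:y+80,x:x+80],None,fx=5,fy=5,interpolation=cv2.INTER_CUBIC) for q,x,y in((p["color"],265,140),(t["color"],300,145))]))
E
```

```text
position: [460.2, 85.2, 94.1]
wrist_force: [-0.9, 0.8, -0.9]
position: [459.9, 79.2, 94.1]
wrist_force: [-1.4, 0.6, -1.1]
24.7 [0.21 0.29 0.03]
```

View pics/s_p.png

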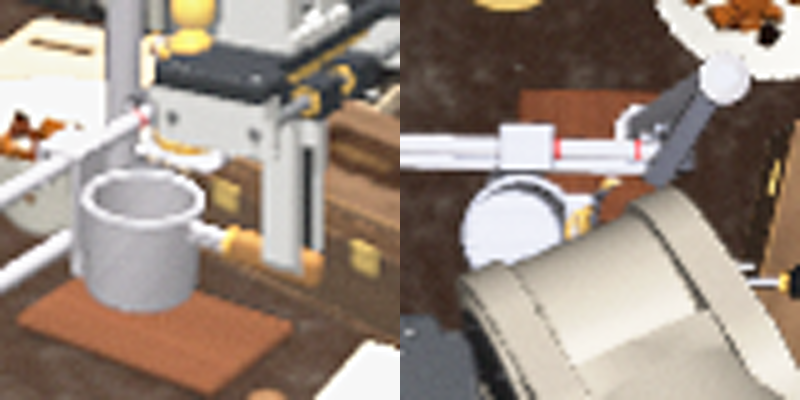

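```bash
python3 -m inch '[[0.003,0,0,0,0,0],[0.006,0,0,0,0,0],[0.009,0,0,0,0,0]]'| grep -E "pos|force"; python3 -m inch '[[0.001,0,0,0,0,0],[0.003,0,0,0,0,0],[0.005,0,0,0,0,0]]'| grep -E "pos|force"
```

```text
position: [459.6, 70.1, 94.1]
wrist_force: [-0.8, -0.1, -0.6]
position: [459.3, 65.3, 94.1]
wrist_force: [-0.3, -0.8, -0.7]
```

```bash
python3 -m inch '[[0.003,0,0,0,0,0],[0.006,0,0,0,0,0],[0.009,0,0,0,0,0]]'| grep -E "pos|force"; python3 -m inch '[[0.003,0,0,0,0,0],[0.006,0,0,0,0,0],[0.008,0,0,0,0,0]]'| grep -E "pos|force"
```

```text
position: [459.1, 56.2, 94.1]
wrist_force: [0.5, -0.2, -1.6]
position: [458.8, 48.1, 94.1]
wrist_force: [-0.0, -0.0, -0.7]
```

```bash
python3 -m inch '[[0.003,0,0,0,0,0],[0.006,0,0,0,0,0],[0.008,0,0,0,0,0]]'| grep -E "pos|force"; python3 - <<'E'
from h import *
p=cams.capture("scene"); t=cams.capture("top"); np.save("top_q.npy",t,allow_pickle=True);np.save("scene_q.npy",p,allow_pickle=True)
cv2.imwrite("pics/s_q.png",np.hstack([cv2.resize(q[y:y+80,x:x+80],None,fx=5,fy=5,interpolation=cv2.INTER_CUBIC) for q,x,y in((p["color"],265,130),(t["color"],300,145))]))
E
```

```text
position: [458.5, 40.1, 94.1]
wrist_force: [0.7, 0.3, -1.4]
```

View pics/s_q.png

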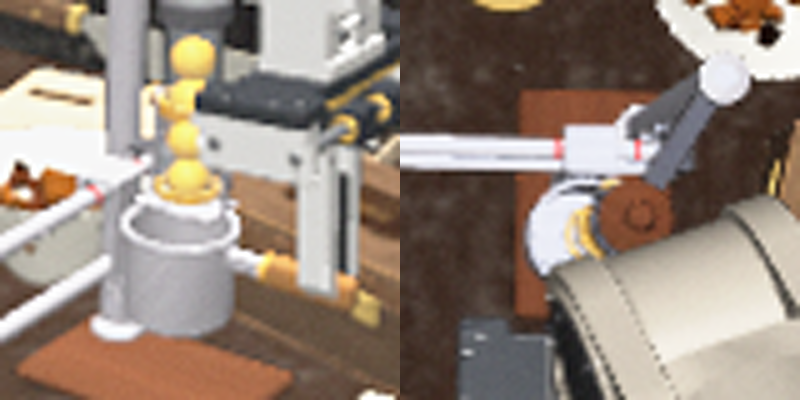

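```bash
python3 - <<'E'
from h import *
t=np.load("top_q.npy",allow_pickle=True).item()["color"].astype(int)
for v in range(169,181): print(v," ".join("%3d/%3d"%(t[v,u,1],t[v,u,2]-t[v,u,1]) for u in range(329,351)))
E
python3 -m inch '[[0.002,0,0,0,0,0],[0.0035,0,0,0,0,0],[0.0035,0,0,0,0,0]]'| grep -E "pos|force"
```

```text
169  82/ 55  83/ 55  78/ 53  82/ 56  89/ 54  97/ 53  95/ 55  93/ 49  91/ 52  95/ 54  90/ 50  86/ 52  90/ 50  90/ 54 207/  9 238/  2 159/  5  96/  4  94/  3  98/  0  95/  1  91/  1
170  79/ 57  77/ 58  77/ 58 104/ 40 192/ 12 217/  8 212/  8 213/  8 215/  7 212/  9 215/  7 213/  8 211/ 10 215/  9 222/  3 235/  2 149/  4  97/  2  94/  1  99/  1  94/  2  91/  2
171  84/ 57  79/ 56  78/ 56 107/ 21 222/ -2 238/ -2 236/ -1 238/ -1 238/ -2 238/ -2 237/ -2 239/ -2 240/ -1 239/ -3 232/  0 243/  0 164/  2  95/  0  90/  1 139/  6 125/  4 118/ -2
172 106/ 37  93/ 53  74/ 82 111/ 47 220/  1 237/ -2 236/ -1 238/ -3 237/ -3 239/ -3 238/ -2 239/ -1 239/ -1 239/ -1 231/  0 229/  1 145/  2  91/  4  84/ 19 205/  3 211/ -5 147/ -1
173 238/  0 223/ 22 145/104 208/ 34 234/  0 236/ -2 236/ -2 236/ -2 236/ -2 235/ -1 237/ -2 237/ -2 237/ -2 237/ -2 237/  0 238/  1 235/  2 206/  5 103/140 170/ 48 175/  3 182/  4
174 238/ -1 227/ 18 164/ 89 174/ 64 227/ -1 236/ -1 238/ -2 236/ -1 237/ -1 238/ -2 238/ -2 238/ -2 238/ -2 238/ -2 235/ -2 238/ -2 239/ -2 241/ -3 137/116 226/ 20 240/ -2 240/ -2
175 235/ -1 214/ 25 
[... 420 characters left out ...]
 -2 237/ -2 237/ -2 237/ -2 237/ -2 235/ -2 240/ -2 215/ -3 198/ -3 198/  8 203/  2 155/ -3  94/  3
178 231/  1 232/  0 234/  0 187/  2 220/ -1 237/ -2 236/ -2 237/ -2 236/ -3 236/ -2 236/ -1 235/ -1 235/ -1 237/ -2 233/ -1 236/ -1 239/ -2 239/ -2 239/ -2 238/ -2 151/ -1 114/ -2
179 109/ 23 116/ 17 120/  6 102/  4 139/  2 181/  0 192/  1 197/  2 196/  1 205/  0 207/  1 208/  0 212/  2 218/  0 211/  3 204/  4 203/  5 204/  4 202/  5 176/  6 126/  1 114/ -2
180  77/ 57  96/ 19  85/  3  81/  1 127/  0 125/ -1 157/ -1 174/ -3 145/  0 167/ -1 109/  2  89/  7 154/  6 171/ 24 138/ 36  91/ 48  76/ 58  75/ 56  71/ 48  71/ 13 100/  3 116/ -1
position: [458.4, 36.8, 94.1]
wrist_force: [-0.6, 0.1, -1.2]
```

```bash
python3 -m inch '[[0.001,0.001,0,0,0,0],[0.001,0.003,0.001,0.7,0,0],[0.001,0.006,0.002,1.7,0,0],[0.001,0.009,0.003,2.7,0,0],[0.001,0.009,0.003,2.7,0,0]]'| grep -E "time|pos|force"
```

```text
time: 27.2
position: [458.7, 35.8, 84.0]
wrist_force: [-8.8, 1.3, 2.0]
```

```bash
python3 -m inch '[[0,0,-0.001,0,0,0],[0,0,-0.0015,0,0,0]]'| grep -E "time|pos|force";  python3 -m inch '[[0,0,0,0,0,0],[0,0,0,0,0,0],[0,0,0,0,0,0],[0,0,0,0,0,0],[0,0,0,0,0,0]]' 0.03 | grep -E "time|pos|force|grip"; python3 - <<'E'
from h import *
p=cams.capture("scene"); t=cams.capture("top"); np.save("top_r.npy",t,allow_pickle=True);np.save("scene_r.npy",p,allow_pickle=True)
cv2.imwrite("pics/s_r.png",np.hstack([cv2.resize(q[y:y+80,x:x+80],None,fx=5,fy=5,interpolation=cv2.INTER_CUBIC) for q,x,y in((p["color"],265,130),(t["color"],300,145))]))
t=t["color"].astype(int)
for v in range(171,177): print(v," ".join("%3d/%3d"%(t[v,u,1],t[v,u,2]-t[v,u,1]) for u in range(329,350)))
E
```

```text
time: 27.4
position: [458.8, 36.0, 84.7]
wrist_force: [-1.9, -1.4, -0.8]
time: 27.9
position: [459.4, 35.9, 85.0]
wrist_force: [-0.1, -0.3, -0.4]
grip_width: 29.7
171  81/ 57  75/ 56  75/ 57  79/ 58  84/ 47 145/ 32 172/ 25 173/ 23 173/ 23 172/ 26 169/ 24 141/ 23 112/ 25 107/ 26 228/  3 244/  1 163/  4  96/  0  93/  1 139/  8 129/  4
172 109/ 36  90/ 55  75/ 86  94/ 53 104/ 19 198/  1 235/ -1 239/ -2 239/ -2 239/ -2 239/ -2 238/ -1 239/ -2 240/ -3 239/ -1 243/ -2 161/ -2  97/  2  87/ 17 207/  3 213/ -7
173 237/  1 222/ 22 149/101 220/ 25 238/  1 248/ -1 241/ -1 238/ -2 238/ -2 238/ -2 239/ -2 239/ -1 240/ -3 239/ -1 239/ -2 243/ -2 238/  1 207/  5 103/141 165/ 49 173/  3
174 239/ -2 227/ 18 165/ 88 223/ 25 239/ -1 247/ -1 241/ -1 235/ -2 236/ -2 234/ -2 236/ -2 237/ -3 235/ -1 236/ -1 236/ -2 247/ -1 244/ -2 240/ -2 145/108 225/ 21 240/ -3
175 235/  0 213/ 26 140/107 214/ 28 236/  0 247/ -1 243/ -2 238/ -2 237/ -2 236/  0 237/  0 238/ -2 236/ -1 238/ -2 238/ -2 247/  0 242/ -1 239/ -1 143/110 227/ 19 239/ -1
176 180/ -1 165/ 26 117/ 92 163/ 33 192/  2 242/ -1 244/ -3 238/ -2 239/ -2 239/ -2 239/ -2 239/ -2 239/ -2 239/ -1 239/ -2 249/ -1 229/  1 205/  3 120/120 198/ 33 216/  4
```

View pics/s_r.png

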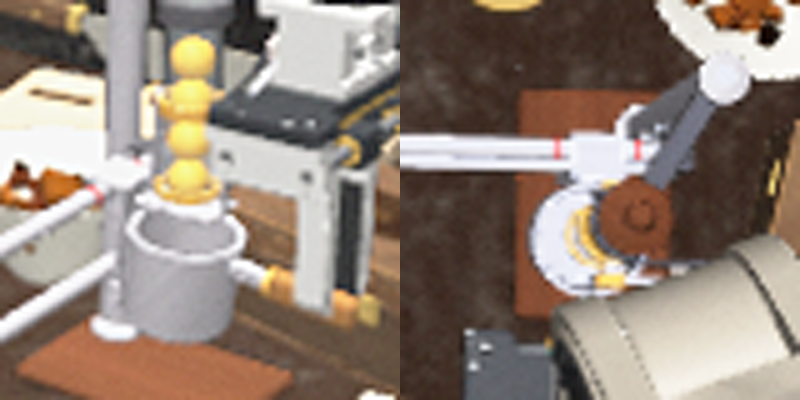

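```bash
python3 -m inch '[[0,-0.01,0,0,0,0],[0,-0.03,0,0,0,0],[0,-0.07,0,0,0,0],[0,-0.11,0,0,0,0],[0,-0.15,-0.005,0,0,0],[0,-0.19,-0.01,0,0,0],[0,-0.19,-0.01,0,0,0]]' | grep -E "time|pos|force";python3 go.py 470 -70 275 45; python3 - <<'E'
from h import *
p=cams.capture("scene"); t=cams.capture("top"); np.save("top_s.npy",t,allow_pickle=True);np.save("scene_s.npy",p,allow_pickle=True)
cv2.imwrite("pics/s_s.png",np.hstack([cv2.resize(q[y:y+110,x:x+80],None,fx=5,fy=5,interpolation=cv2.INTER_CUBIC) for q,x,y in((p["color"],270,100),(t["color"],310,135))]))
for n,q in(("scene",p),("top",t)):
    c=cloud(q,np.ones((384,512),bool)); v,u=np.nonzero(q["range_z"]>0); g=q["color"][v,u].max(1)
    k=(g<70)&(c[:,2]>225)&(c[:,2]<265)&(abs(c[:,0]-526)<25)&(abs(c[:,1]+67)<25); print(n,"knob",k.sum(),np.percentile(c[k],[5,50,95],axis=0).round(1).tolist() if k.sum() else 0)
E
```

```text
time: 28.7
position: [455.4, 36.7, 280.7]
wrist_force: [0.8, -0.2, 0.6]
t 28.7 pos [455.4  36.7 280.7] az -1.87 tilt 0.85 F [ 0.8 -0.2  0.6] grip 30.4
row [0.1062, 0.0054, 0.0182] [0.78, -46.87, -0.38]
scene knob 32 [[513.3, -68.6, 236.2], [518.8, -62.7, 246.5], [532.6, -56.5, 253.4]]
top knob 0 0
```

View pics/s_s.png

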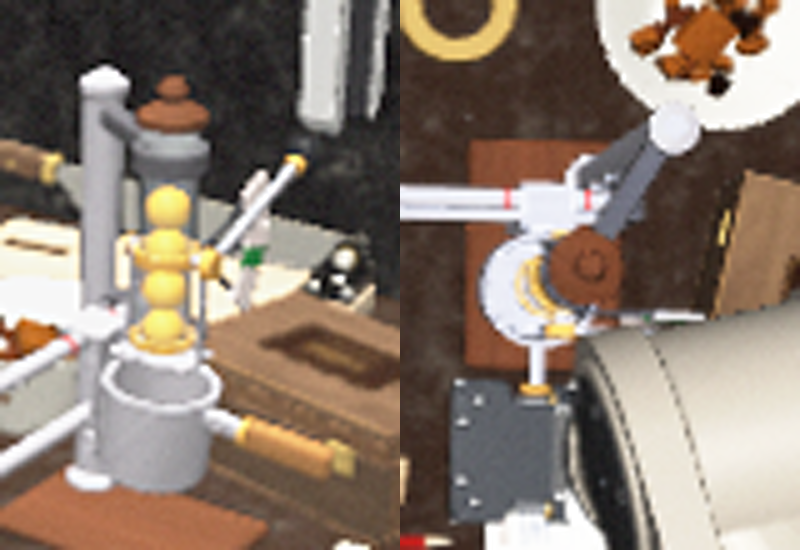

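```bash
python3 go.py 526 -70 285 45; python3 -m inch '[[0.03,0,0.01,0.8,-8,-0.4],[0.06,0,0.02,0.8,-16,-0.4],[0.08,-0.003,0.04,0.8,-24,-0.4],[0.095,-0.003,0.06,0.8,-32,-0.4],[0.104,-0.003,0.072,0.8,-40,-0.4],[0.104,-0.003,0.074,0.8,-47,-0.4],[0.104,-0.003,0.074,0.8,-47,-0.4],[0.104,-0.003,0.074,0.8,-47,-0.4]]' 0 40; python3 go.py 526 -70 270 45
```

```text
t 28.8 pos [453.8  36.2 276.2] az -1.88 tilt 1.17 F [-0.   1.1 -1. ] grip 30.5
row [0.1038, -0.0104, 0.0755] [1.11, -46.88, -0.48]
time: 29.6
position: [523.6, -70.1, 275.5]
eef_rot: [[0.706, -0.009, 0.708], [-0.708, -0.0, 0.706], [-0.006, -1.0, -0.007]]
wrist_force: [-0.0, -0.3, -0.3]
grip_width: 0.6
t 29.6 pos [523.6 -70.1 275.5] az 44.91 tilt 0.52 F [-0.  -0.3 -0.3] grip 0.6
row [0.0017, 0.0055, 0.0018] [0.38, -0.09, -0.36]
```

```bash
python3 -m inch '[[0.001,0,0.001,0.4,0,-0.4],[0.001,0,0.001,0.4,0,-0.4]]'|grep -E "pos|force"; python3 - <<'E'
from h import *
p=cams.capture("scene"); t=cams.capture("top")
cv2.imwrite("pics/s_t.png",np.hstack([cv2.resize(q[y:y+110,x:x+80],None,fx=5,fy=5,interpolation=cv2.INTER_CUBIC) for q,x,y in((p["color"],290,70),(t["color"],330,135))]))
s=monitor.state(); print(proj(p,[s["position"],s["position"]+[0,0,20]]).round(1).tolist(),proj(p,[[525,-67,244]]).round(1))
E
```

```text
position: [525.4, -70.0, 276.4]
wrist_force: [0.0, -0.2, 0.2]
[[331.9, 118.5], [332.4, 111.9]] [[330.7 129.5]]
```

View pics/s_t.png

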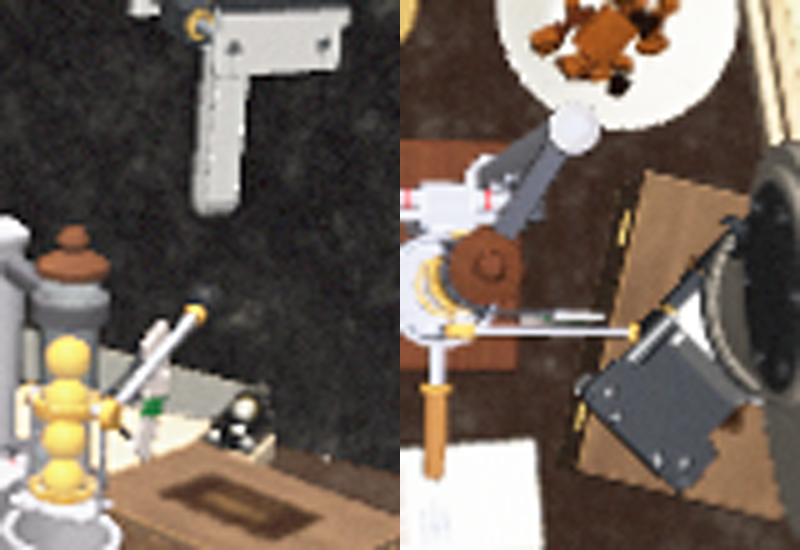

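```bash
python3 -m inch '[[0,0.015,0,0,0,0],[0,0.03,0,0,0,0],[0,0.033,0,0,0,0],[0,0.033,0,0,0,0]]'|grep -E "pos|force"; python3 -m inch '[[0,0.004,0,0,0,0],[0,0.008,0,0,0,0],[0,0.008,0,0,0,0]]'|grep -E "time|pos|force"; python3 -m inch '[[0,0.004,0,0,0,0],[0,0.008,0,0,0,0],[0,0.008,0,0,0,0]]'|grep -E "time|pos|force"
```

```text
position: [525.4, -70.2, 243.3]
wrist_force: [-0.0, -0.1, 0.7]
time: 30.6
position: [525.5, -70.3, 235.1]
wrist_force: [0.1, 0.3, 0.7]
time: 30.9
position: [525.8, -70.6, 227.1]
wrist_force: [2.0, -2.1, 3.4]
```

```bash
python3 - <<'E'
from h import *
p=cams.capture("scene"); t=cams.capture("top")
cv2.imwrite("pics/s_u.png",np.hstack([cv2.resize(q[y:y+80,x:x+80],None,fx=5,fy=5,interpolation=cv2.INTER_CUBIC) for q,x,y in((p["color"],290,100),(t["color"],340,155))]))
s=monitor.state(); print(s["wrist_force"].round(1),s["torque"].round(2))
E
```

```text
[ 0.6 -2.7  4.2] [-0.81 -0.2  -0.02]
```

View pics/s_u.png

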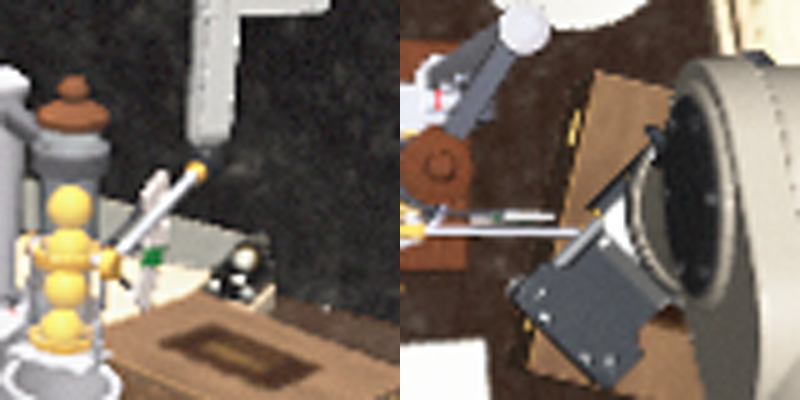

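```bash
python3 -m inch '[[0,0.006,0,0,0,0],[0,0.012,0,0,0,0],[0,0.018,0,0,0,0],[0,0.024,0,0,0,0],[0,0.03,0,0,0,0]]'|grep -E "time|pos|force"; python3 -m inch '[[0,0.006,0,0,0,0],[0,0.012,0,0,0,0],[0,0.018,0,0,0,0],[0,0.024,0,0,0,0],[0,0.026,0,0,0,0],[0,0.026,0,0,0,0]]'|grep -E "time|pos|force";  python3 - <<'E'
from h import *
p=cams.capture("scene"); t=cams.capture("top")
cv2.imwrite("pics/s_v.png",np.hstack([cv2.resize(q[y:y+110,x:x+80],None,fx=5,fy=5,interpolation=cv2.INTER_CUBIC) for q,x,y in((p["color"],280,110),(t["color"],310,145))]))
E
```

```text
time: 31.5
position: [525.7, -70.3, 196.9]
wrist_force: [-0.3, -4.2, 5.1]
time: 32.1
position: [525.7, -69.8, 171.1]
wrist_force: [-0.9, 0.2, 4.8]
```

View pics/s_v.png

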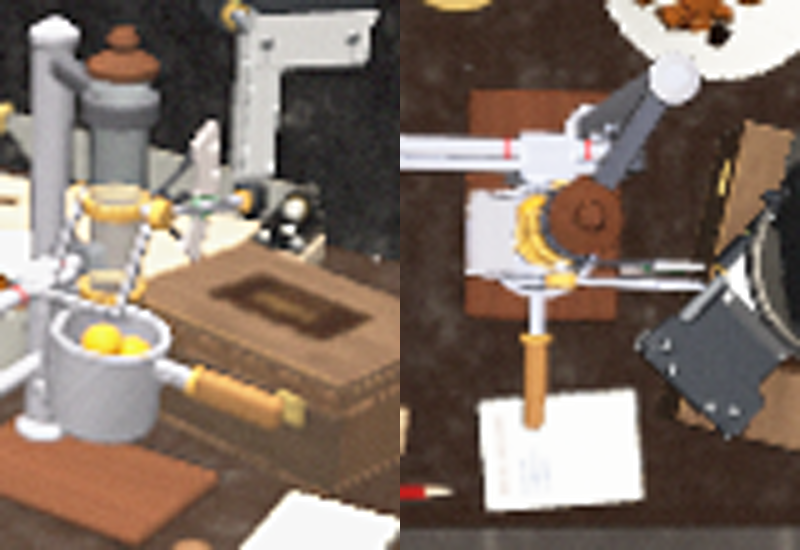

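```bash
python3 - <<'E'
from h import *
p=cams.capture("scene")
a=p["color"][135:165,300:345]; cv2.imwrite("pics/s_w.png",cv2.resize(a,None,fx=14,fy=14,interpolation=cv2.INTER_CUBIC))
X=np.array([.99955,-.03,0]);Y=np.array([.03,.99955,0]);tube=np.array([558.3-1,35.3+0.5,0])
def pt(th,r): return tube-30*X-r*np.cos(.35-th)*Y+[0,0,206+r*np.sin(.35-th)]
for th in(0.5,.55,.6,.65,.7,.75): print(th,[((proj(p,pt(th,r))[0]-[300,135])*14+7).round().tolist() for r in(0,50,97,110)])
c=cloud(p,np.ones((384,512),bool)); v,u=np.nonzero(p["range_z"]>0); g=p["color"][v,u].max(1)
k=(g<75)&(c[:,2]>150)&(c[:,2]<205)&(abs(c[:,0]-524)<20)&(abs(c[:,1]+68)<20); print("knob",k.sum(),np.percentile(c[k],[5,50,95],axis=0).round(1).tolist() if k.sum() else 0)
print(monitor.state()["wrist_force"].round(1))
E
```

```text
0.5 [[172.0, 247.0], [295.0, 208.0], [404.0, 174.0], [433.0, 165.0]]
0.55 [[172.0, 247.0], [293.0, 220.0], [400.0, 196.0], [429.0, 190.0]]
0.6 [[172.0, 247.0], [291.0, 232.0], [396.0, 218.0], [424.0, 215.0]]
0.65 [[172.0, 247.0], [289.0, 243.0], [392.0, 240.0], [419.0, 239.0]]
0.7 [[172.0, 247.0], [286.0, 255.0], [386.0, 262.0], [413.0, 264.0]]
0.75 [[172.0, 247.0], [283.0, 267.0], [381.0, 284.0], [407.0, 289.0]]
knob 14 [[514.5, -69.7, 174.7], [517.6, -65.4, 183.9], [528.4, -62.3, 189.9]]
[-0.8  0.2  5.2]
```

View pics/s_w.png

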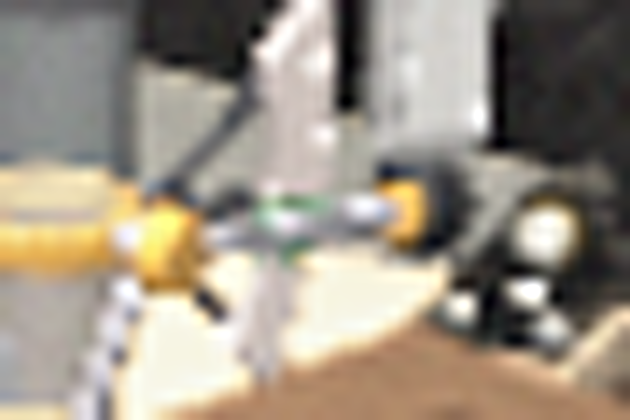

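```bash
python3 -m inch '[[0,0,0,0,0,0],[0,0,0,0,0,0],[0,0,0,0,0,0],[0,0,0,0,0,0],[0,0,0,0,0,0]]'|grep -E "time|pos|force"; python3 - <<'E'
from h import *
p=cams.capture("scene"); t=cams.capture("top")
cv2.imwrite("pics/s_x.png",np.hstack([cv2.resize(q[y:y+50,x:x+50],None,fx=8,fy=8,interpolation=cv2.INTER_CUBIC) for q,x,y in((p["color"],275,150),(t["color"],315,155))]))
cv2.imwrite("pics/s_full.png",p["color"]); cv2.imwrite("pics/t_full.png",t["color"])
c=t["color"].astype(int)
for v in range(172,177): print(v," ".join("%3d/%3d"%(c[v,u,1],c[v,u,2]-c[v,u,1]) for u in range(329,350)))
for n,q in(("scene",p),("top",t)):
    r=cams.recognise(q,"truffle_1"); print(n,[(np.round(d["at"]).tolist(),round(d["score"],2)) for d in r])
E
```

```text
time: 32.75
position: [525.8, -69.8, 171.6]
wrist_force: [-2.1, 0.9, 5.9]
172 104/ 39  88/ 52  74/ 83  93/ 55 107/ 19 190/  2 234/ -1 238/ -2 239/ -2 238/ -2 239/ -2 238/ -1 236/  0 238/ -1 239/ -2 243/ -2 161/ -1  89/  4  85/ 19 201/  1 210/ -4
173 237/  0 222/ 21 143/106 218/ 26 236/  1 238/  1 237/ -1 236/ -2 238/ -2 236/ -2 238/ -2 237/ -2 239/ -2 239/ -2 237/ -1 242/ -2 236/  1 206/  5 103/139 165/ 48 173/  2
174 238/ -1 224/ 19 163/ 90 222/ 26 236/ -1 247/ -2 240/ -2 234/ -3 234/ -2 235/ -2 235/ -2 234/ -1 235/ -3 235/ -1 237/ -2 239/ -1 239/ -2 238/ -1 141/112 227/ 18 239/ -2
175 233/  0 212/ 26 137/109 211/ 28 234/  0 246/ -1 241/ -1 236/ -2 237/ -2 237/ -2 235/ -1 237/ -2 238/ -2 236/ -1 236/ -2 246/ -1 242/ -2 239/ -2 140/113 225/ 20 238/ -1
176 180/  0 167/ 25 115/ 91 163/ 32 192/  1 242/ -2 243/ -3 237/ -2 236/ -2 238/ -3 238/ -2 238/ -2 239/ -2 237/ -2 239/ -3 248/ -1 228/ -1 206/  3 119/120 194/ 34 216/  3
scene [([552.0, 42.0, 106.0], 0.46), ([447.0, 574.0, 51.0], 0.3)]
top [([533.0, 37.0, 120.0], 0.29)]
```

View pics/s_x.png

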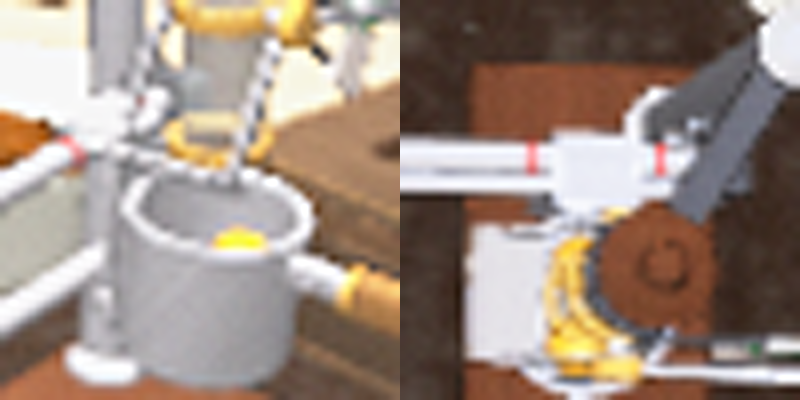

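View pics/s_full.png

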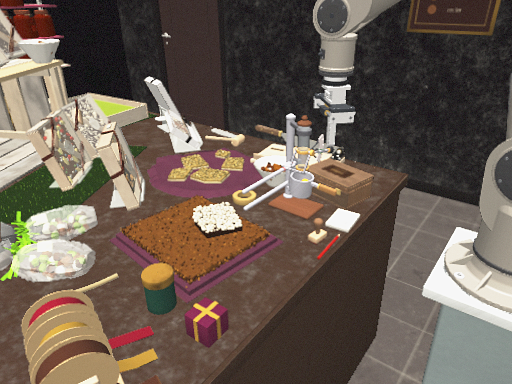

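View pics/t_full.png

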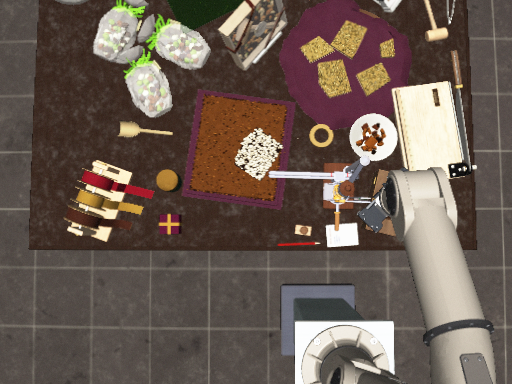

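```bash
python3 - <<'E'
from h import *
s=monitor.state(); print(s["time"],s["position"].round(1),s["wrist_force"].round(1)); print(ctrl.job_done())
E
```

```text
32.95 [525.8 -69.9 171.6] [-1.7  0.5  4.7]
the job is handed in; nothing more can be done
None
```

I handed the job in at 32.95 s. The cup is hanging by itself between the red rings, and the closed fingers were still pressing the lever.

**What I did:** I picked the cup up by its handle and hooked it on the rail about 130 mm left of the mark. I slid it to the rings, released it, and pressed the knob straight down.

**Last checks:**
- **Cup position:** In the top view the hook plate is about 1 mm from the middle of the rings. It did not move when the truffles dropped.
- **Lever:** I estimated about 0.60 rad from the arm's slope in the picture, with green visible above and below the arm. The upward force at the wrist was about 5 N.
- **Truffles:** The tube is empty and no balls are loose on the table. Right after the drop I could see two in the cup; once they settled only one was in view over the rim. I did not count all four directly.
- **Other things on the table:** They look unmoved in both pictures; I did not measure them.

**What went wrong on the way:**
- **Jammed slides:** The first three slides jammed on the rail. In the second, the wrist force reached about 56 N in each of two directions, roughly 80 N in total and under the 120 N limit. I think this came from the fingers pushing on the handle, not the gripper's body, but I could not confirm it.
- **Fingertip height:** The visible fingertips sit about 20 mm above the reported tool point. My early grips therefore caught only the rounded top of the handle. Gripping lower and sliding slowly while watching the force fixed it.

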